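# Change the wheels of the polishing machine

## Robot

A 6-joint arm with a two-finger parallel gripper is mounted at the origin on the work surface. World frame = base frame: x ahead of the robot, y to its left, z up, the work surface at z = 0. Lengths are in m, angles in rad, forces in N, time in s.
With the tool pointing down it reaches from about 0.225 to 0.875 m from the base axis. Payload 3.4 kg.
Tool frame: the origin (TCP) lies midway between the tips of the shut fingers; the grasp point (between the pads) lies 19 mm behind it (manip.grasp_offset is the distance from the TCP to the grasp point, in m); x points along the fingers, y is the direction in which the jaws open and shut, and the axes are right-handed (so a half turn about x gives the same grasp; the last joint's range is limited). The gripper opens to 85 mm and grips with 20 to 120 N. Pads are 22 mm wide; open, the fingers measure 114 mm over their backs; the gripper's body (76 mm by 85 mm) begins 54 mm behind the grasp point. The pads swing forward as they close: fully open they stand 13 mm farther back than shut.
Start: joints at [-1.447, 0.276, 1.505, -0, 1.361, -0.121], TCP at [0.139, -0.558, 0.206] pointing down, gripper open.
Joint ranges: [-2.89, 2.89], [-0.75, 2.08], [0.22, 2.7], [-1.18, 4.32], [0.11, 2.71], [-2.7, 2.7]. Speed limits (rad/s): [2.57, 2.57, 3.14, 3.14, 3.14, 3.14].

## Interface

Orientations are given as a unit quaternion [w, x, y, z].
In Python, from rig import manip gives the robot as it stands.
- The arm moves only by the shell command python3 -m creep 'ROWS' [OPENING] [FORCE]. ROWS is a JSON object of lists of equal length, an entry for each row: "delta_pos": the shift along the tool's x, y, z in cm, a list of three; "dr": the turn, a rotation vector about the tool's x, y, z in rad, a list of three. In form: {"delta_pos": [[dx, dy, dz], ...], "dr": [[rx, ry, rz], ...]}. A call has 1 to 10 rows; each row is the pose to reach, as a shift and turn from the pose commanded when the call began, along the tool's axes at that moment; what a row does not reach only later rows make up. A row lasts 1/10 s, in which the tool goes at most 50 mm and 8.59 degrees, less where a joint would pass 70% of its speed; a pose out of reach is approached as far as the arm can. A call with a gripper value outside its range is refused whole. OPENING is the opening, from -1 (shut) to 1 (fully open), set as the call begins (- or left out, the last holds). The fingers move at their own pace and stop on an object; FORCE is the grip in N (left out, the last holds). Time passes only in rows, so rows that repeat a pose let the fingers close. It gives the time, the measured TCP pose, the force and the opening at its end, in the units of the state.
- manip.get_state(): the state, without advancing time (a new reading comes with each control period).
- manip.get_image(name): name is "side" or "top"; returns a dict with "pixels" (400x640x3 uint8, blue, green, red), "depth" (400x640 float32, m along the optical axis (not along the pixel's ray), 0 where there is no reading), "intrinsics" (3x3 intrinsics, pixels), "rvec" (rotation vector, rad) and "tvec" (3), from world to camera coordinates, as OpenCV has them. Camera axes: x right, y down, z forward; pixel columns grow to the right and rows downward; lengths in m; the calibration is good to about 2 mm. A picture is of the moment at which its call begins.
- manip.sign_off(): hands the job in, once; it reports no verdict.
The state is a dict: "clock": time; "qpos": joint angles; "qd": joint speeds; "effort": joint torques, N m; "position": TCP position; "ee_rot": TCP orientation; "contact_force": force on the tool from outside, world axes, zero at the start; "moment": the same for the moment, N m; "width": finger opening in m.
Only numpy, scipy, OpenCV 4.12 (cv2) and the standard library are available. Lean on these libraries where they do the work, as an engineer would, in place of code of your own. Each camera call takes 0.05 s, during which the arm holds its last target. There are 200 camera calls.

## Task

Swing the yellow hold-down bar of the polishing machine up to its stop, take every worn black wheel off its spindle and lay it in the red scrap tray, and slide each new coloured wheel lying on the bench, hub up, onto a spindle of its own until it is fully home. With all wheels changed, lower the bar again so that its pads rest on the hubs. Do not disturb the small amber glass vase.

Things in the scene. Friction and masses are not known exactly. Their poses are not given: they have to be found in the camera images.
- new1_c (a point): New polishing wheel: a flat orange disc 80 mm in diameter and 14 mm thick with, in its middle, an aluminium hub: plain, round, 40 mm in diameter, standing up; 45 mm tall overall, so the hub rises 31 mm above the 14 mm thick disc. A 23 mm bore goes right through. Point: on the axis, half-way up (22.5 mm above the underside); z is the axis, pointing out of the hub's top. About 160 g. May be absent.
- new2_c (a point): New polishing wheel: a flat green disc 80 mm in diameter and 14 mm thick with, in its middle, an aluminium hub: plain, round, 40 mm in diameter, standing up; 45 mm tall overall, so the hub rises 31 mm above the 14 mm thick disc. A 23 mm bore goes right through. Point: on the axis, half-way up (22.5 mm above the underside); z is the axis, pointing out of the hub's top. About 160 g. May be absent.
- new3_c (a point): New polishing wheel: a flat yellow disc 80 mm in diameter and 14 mm thick with, in its middle, an aluminium hub: plain, round, 40 mm in diameter, standing up; 45 mm tall overall, so the hub rises 31 mm above the 14 mm thick disc. A 23 mm bore goes right through. Point: on the axis, half-way up (22.5 mm above the underside); z is the axis, pointing out of the hub's top. About 160 g. May be absent.
- worn1_c (a point): Worn wheel: a flat black rubber disc 64 mm in diameter and 14 mm thick with, in its middle, a dark steel hub: plain, round, 40 mm in diameter, standing up; 45 mm tall overall, so the hub rises 31 mm above the 14 mm thick disc. A 23 mm bore goes right through. Point: on the axis, half-way up (22.5 mm above the underside); z is the axis, pointing out of the hub's top. About 130 g. Each present one starts fully down on a spindle. May be absent.
- worn2_c (a point): Worn wheel: a flat black rubber disc 64 mm in diameter and 14 mm thick with, in its middle, a dark steel hub: plain, round, 40 mm in diameter, standing up; 45 mm tall overall, so the hub rises 31 mm above the 14 mm thick disc. A 23 mm bore goes right through. Point: on the axis, half-way up (22.5 mm above the underside); z is the axis, pointing out of the hub's top. About 130 g. Each present one starts fully down on a spindle. May be absent.
- worn3_c (a point): Worn wheel: a flat black rubber disc 64 mm in diameter and 14 mm thick with, in its middle, a dark steel hub: plain, round, 40 mm in diameter, standing up; 45 mm tall overall, so the hub rises 31 mm above the 14 mm thick disc. A 23 mm bore goes right through. Point: on the axis, half-way up (22.5 mm above the underside); z is the axis, pointing out of the hub's top. About 130 g. Each present one starts fully down on a spindle. May be absent.
- spindle_left (a point): Spindle (at +100 mm along the machine's y): upright fixed steel shaft 20 mm in diameter and 40 mm tall with a 6 mm tapered top (12 mm across at the tip), 70 to 110 mm above the table. Point: on its axis at the seat, the 52 mm round flange where a wheel's underside comes to rest (10 mm above the machine's deck). Axes as the machine's. Hub tops of seated wheels lie 45 mm above this point, 5 mm above the shaft top.
- spindle_mid (a point): Spindle (the middle one): upright fixed steel shaft 20 mm in diameter and 40 mm tall with a 6 mm tapered top (12 mm across at the tip), 70 to 110 mm above the table. Point: on its axis at the seat, the 52 mm round flange where a wheel's underside comes to rest (10 mm above the machine's deck). Axes as the machine's. Hub tops of seated wheels lie 45 mm above this point, 5 mm above the shaft top.
- spindle_right (a point): Spindle (at -100 mm along the machine's y): upright fixed steel shaft 20 mm in diameter and 40 mm tall with a 6 mm tapered top (12 mm across at the tip), 70 to 110 mm above the table. Point: on its axis at the seat, the 52 mm round flange where a wheel's underside comes to rest (10 mm above the machine's deck). Axes as the machine's. Hub tops of seated wheels lie 45 mm above this point, 5 mm above the shaft top.
- machine: Green three-spindle polishing machine, fixed. Origin: on the table under the middle spindle; x points away from the side with the push buttons towards the hinge of the hold-down bar, z up. Body 200 mm (x from -75 to +125) by 320 mm (y), deck 60 mm above the table; two hinge posts up to 145 mm at x = 90, y = +-147 mm. Its three spindles stand in a row along its y.
- holdbar (a joint): Yellow hold-down bar, hinged about the machine's y axis at x = 90, z = 130 mm in the machine's frame. Three arms reach from the hinge over the spindles, with 30 mm rubber pads that rest on the hub tops. Value in rad: 0 = down, pads resting on fully seated wheels (stop at -0.03 with none); grows as it is raised; stop at 1.65 (just past upright). Light and damped: about 0.1 N m of friction; it stays where it is left above about 1.1 rad and sinks slowly below that.
- handle (a point): Red round grip disc on the end of the hold-down bar's middle arm: 36 mm in diameter, 14 mm thick, its flat faces square to the machine's y, so it can be pinched from above across y and turns between the fingers. Point: its centre, 140 mm from the hinge axis; straight towards the machine's -x at joint 0, straight up at 1.57. The arm behind it is 12 mm wide and 10 mm thick.
- tray: Red open scrap tray, fixed: 210 mm (x) by 150 mm (y), walls 40 mm high and 5 mm thick, floor 5 mm. Origin: centre of its underside on the table.
- budvase_c (a point): Small amber glass bud vase, 68 mm across, 80 mm tall, a finished piece: leave it alone. Point: half-way up its axis.
Things that resemble listed ones, but are neither listed nor needed, are in the scene too. Of the things that look like the part that bears new3_c, the largest one is meant.

How it is judged:
By the outcome, as a careful person would: the job done as asked, in the order asked, and still so for the second after the job is handed in, with the robot touching nothing.
Of new1, new2, new3 only 2 to 3 are there at a start; the rules pass over those that are not, and their reading is None.
Of worn1, worn2, worn3 only 1 to 2 are there at a start; the rules pass over those that are not, and their reading is None.
At some moment in a run one of new1, new2, new3 may be knocked a few centimetres aside while the robot is not near it.
Once in a run the grip may slacken for a moment while it holds something.
It also fails if it takes over 210 s, if anything falls off the work surface, if the arm or the gripper's body presses on something with over 40 N, if the wrist force passes 120 N, or if a joint passes its speed limit or range.

## Working session

There is one attempt and no reset: what is moved stays moved. The work goes in short steps, Python scripts to look and compute and a shell command to move; the robot and the scene stay as the last step left them, time stands still between calls to the robot, and variables do not carry over. Pictures are saved under pics/ and viewed, about 12 in all and at most 16, crops included, and the job is handed in when it is done.

```bash
ls; mkdir -p pics; cat > h.py <<'E'
import numpy as np, cv2, json
from rig import manip
def snap(name,tag=None):
    im=manip.get_image(name); np.savez(f'{name}.npz',**{k:np.asarray(v) for k,v in im.items()})
    if tag: cv2.imwrite(f'pics/{tag}.png',im['pixels'])
    return im
def load(name): return dict(np.load(f'{name}.npz'))
def cloud(im):
    d=im['depth'];K=im['intrinsics'];R=cv2.Rodrigues(np.asarray(im['rvec'],float))[0];t=np.asarray(im['tvec'],float).ravel()
    v,u=np.mgrid[:d.shape[0],:d.shape[1]]
    P=np.stack([(u-K[0,2])/K[0,0]*d,(v-K[1,2])/K[1,1]*d,d],-1)
    W=(P-t)@R; W[d==0]=np.nan
    return W
def pix(im,u,v,z):
    K=im['intrinsics'];R=cv2.Rodrigues(np.asarray(im['rvec'],float))[0];t=np.asarray(im['tvec'],float).ravel()
    r=R.T@np.linalg.inv(K)@np.array([u,v,1.]);c=-R.T@t
    return c+r*(z-c[2])/r[2]
def proj(im,p):
    return cv2.projectPoints(np.asarray(p,float).reshape(-1,3),np.asarray(im['rvec'],float),np.asarray(im['tvec'],float),im['intrinsics'],None)[0].reshape(-1,2)
E
python3 - <<'E'
from h import *
for n in('top','side'): 
    im=snap(n,n+'0'); R=cv2.Rodrigues(np.asarray(im['rvec'],float))[0]; print(n,im['intrinsics'],-R.T@np.ravel(im['tvec']),R)
print(manip.get_state(), manip.grasp_offset)
E
```

```text
pics
top [[423.08212595   0.         318.61714075]
 [  0.         423.08212595 205.31380566]
 [  0.           0.           1.        ]] [0.42374015 0.04115701 1.07725442] [[-0.00660998 -0.99996388 -0.0053423 ]
 [-0.98837303  0.00734474 -0.15187105]
 [ 0.1519048   0.00427632 -0.98838588]]
side [[505.5385273    0.         313.2116872 ]
 [  0.         505.5385273  202.35774996]
 [  0.           0.           1.        ]] [0.37726082 0.95679691 0.76426357] [[-0.97575092 -0.21814032  0.0180264 ]
 [-0.14109148  0.56386452 -0.813726  ]
 [ 0.167342   -0.79653726 -0.58096906]]
{'clock': 0.1, 'qpos': array([-1.44700952e+00,  2.76545802e-01,  1.50595377e+00, -6.72949866e-06,
        1.36071694e+00, -1.21011066e-01]), 'qd': array([-0.00020492,  0.00034116, -0.0014955 ,  0.00273174, -0.00043524,
        0.00298696]), 'effort': array([ 1.62896613e-03, -4.17698228e+01, -2.46405262e+01, -2.06685659e-04,
        5.84549867e-03,  6.46421199e-06]), 'position': array([ 0.13928238, -0.55737161,  0.20533926]), 'ee_rot': array([-0.08575952, -0.70181322, -0.08690776,  0.70181946]), 'contact_force': array([-0.54330225,  0.80172089, -0.30239787]), 'moment': array([-0.01853224, -0.02476663, -0.05030722]), 'width': 0.08529734116069969} 0.0187
```

View pics/top0.png

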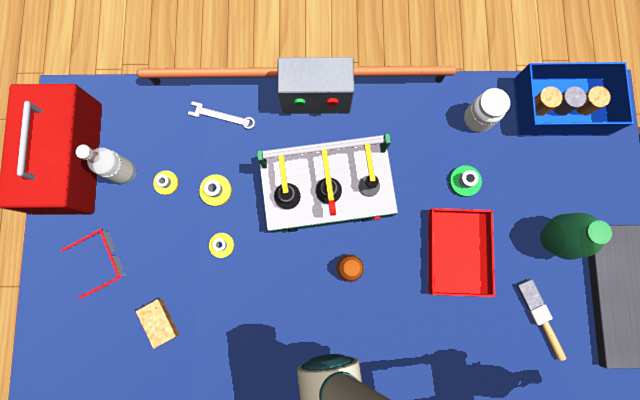

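View pics/side0.png

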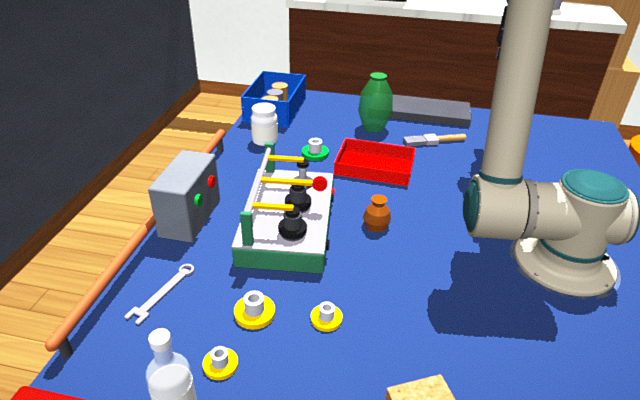

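Top view: green wheel at (466,180); large yellow at (215,190), with smaller yellow decoys at (165,182) and (221,245); no orange wheel. Worn wheels are on the left (288,196) and middle (329,190) spindles, the right one (371,183) is empty. Handle is at (332,207), vase at (350,267), tray around (462,252).

```bash
python3 - <<'E'
from h import *
from scipy.spatial import cKDTree
t=load('top');s=load('side')
c=np.hstack([cv2.resize(t['pixels'][125:240,250:405],None,fx=5,fy=5,interpolation=2)])
cv2.imwrite('pics/c1.png',c)
W=cloud(t);S=cloud(s)
hsv=cv2.cvtColor(t['pixels'],cv2.COLOR_BGR2HSV)
def circ(W,pts,name):
    A=np.c_[2*pts[:,:2],np.ones(len(pts))];b=(pts[:,:2]**2).sum(1);x=np.linalg.lstsq(A,b,rcond=None)[0]
    print(name,x[:2],np.sqrt(x[2]+x[:2]@x[:2]))
def disc(name,u,v,r,lo,hi):
    P=W[v-r:v+r,u-r:u+r].reshape(-1,3);m=(P[:,2]>lo)&(P[:,2]<hi);q=P[m]
    print(name,len(q),'mean',q.mean(0).round(4),'mid',((q.min(0)+q.max(0))/2).round(4),'ext',np.ptp(q,axis=0).round(4))
for n,u,v in[('green',466,180),('yel',215,190),('dec1',165,182),('dec2',221,245)]:
    disc(n+' disc',u,v,24,.009,.019); disc(n+' hub',u,v,24,.035,.06)
disc('vase',350,267,24,.03,.09)
for n,u,v in[('wornL',288,196),('wornM',329,190),('R',371,183)]:
    disc(n+' disc',u,v,20,.076,.09);disc(n+' hub',u,v,20,.11,.119)
# handle: red in machine
m=((hsv[...,0]<8)|(hsv[...,0]>172))&(hsv[...,1]>150)
mm=m.copy();mm[:]=0;mm[195:218,320:345]=m[195:218,320:345];q=W[mm];print('handle',q.mean(0),q.min(0),q.max(0))
mm[:]=0;mm[200:305,420:505]=m[200:305,420:505];q=W[mm];q=q[q[:,2]>.035];print('traywall',q[:,:2].min(0),q[:,:2].max(0),cv2.minAreaRect(q[:,:2].astype(np.float32)))
# deck
P=W[130:235,250:405].reshape(-1,3);q=P[(abs(P[:,2]-.06)<.004)];print('deck',cv2.minAreaRect(q[:,:2].astype(np.float32)),q[:,2].mean())
P=S.reshape(-1,3);
q=P[(abs(P[:,2]-.06)<.004)&(abs(P[:,0]-.5)<.2)&(abs(P[:,1]-.02)<.22)];print('deckS',cv2.minAreaRect(q[:,:2].astype(np.float32)),len(q))
q=P[(abs(P[:,2]-.0)<.02)&(abs(P[:,0]-.5)<.2)];print('tableS z',np.median(q[:,2]))
E
```

```text
green disc 510 mean [ 0.6458 -0.326   0.0148] mid [ 0.6478 -0.3311  0.014 ] ext [0.0779 0.0804 0.0099]
green hub 167 mean [ 0.6473 -0.3294  0.0446] mid [ 0.6474 -0.3303  0.0425] ext [0.0373 0.0387 0.0147]
yel disc 510 mean [0.6268 0.3081 0.0154] mid [0.6286 0.3106 0.014 ] ext [0.0789 0.0773 0.0099]
yel hub 163 mean [0.6286 0.3105 0.0451] mid [0.6292 0.3112 0.0438] ext [0.0387 0.0395 0.0174]
dec1 disc 303 mean [0.6484 0.4379 0.0127] mid [0.6499 0.4407 0.0137] ext [0.0612 0.0605 0.009 ]
dec1 hub 64 mean [0.6497 0.4401 0.037 ] mid [0.6498 0.4404 0.0387] ext [0.0287 0.0297 0.0073]
dec2 disc 324 mean [0.488  0.2906 0.0124] mid [0.4885 0.2973 0.0137] ext [0.0604 0.0707 0.0095]
dec2 hub 65 mean [0.4883 0.2915 0.037 ] mid [0.4881 0.2921 0.0377] ext [0.0273 0.028  0.0054]
vase 564 mean [ 0.4289 -0.0274  0.0605] mid [ 0.4291 -0.03    0.0585] ext [0.0629 0.0639 0.0565]
wornL disc 295 mean [0.5954 0.1193 0.0853] mid [0.6001 0.1207 0.0833] ext [0.0628 0.0622 0.0132]
wornL hub 79 mean [0.596  0.1184 0.1158] mid [0.6005 0.1206 0.1144] ext [0.0377 0.037  0.0086]
wornM disc 253 mean [0.6103 0.0235 0.
[... 210 characters left out ...]
0.08    0.0816] ext [0.037  0.0308 0.011 ]
R hub 3 mean [ 0.6233 -0.063   0.118 ] mid [ 0.6236 -0.0634  0.1178] ext [0.0119 0.002  0.0022]
handle [0.56306079 0.01583222 0.14544381] [0.54779129 0.00878878 0.0862505 ] [0.5885386  0.02416038 0.15280238]
traywall [ 0.36012944 -0.38230402] [ 0.57222506 -0.22434454] ((0.4665680527687073, -0.30313682556152344), (0.15173672139644623, 0.2095792144536972), 87.59347534179688)
deck ((0.6378183960914612, 0.025836661458015442), (0.19898128509521484, 0.31716814637184143), 7.388213634490967) 0.06111681235907605
deckS ((0.5512539148330688, 0.023192301392555237), (0.297288715839386, 0.33597007393836975), 0.03347553685307503) 3675
tableS z 0.001330795254093522
```

View pics/c1.png

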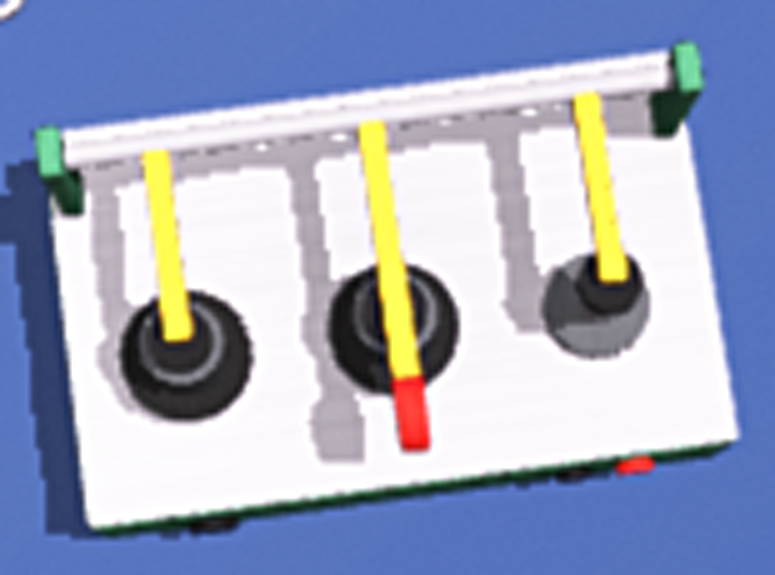

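```bash
cat >> h.py <<'E'
from scipy.spatial.transform import Rotation as Ro
O=np.array([.6130,.0226]);YAW=np.deg2rad(7.4)
X=np.array([np.cos(YAW),np.sin(YAW)]);Y=np.array([-X[1],X[0]])
def mw(x,y): return O+x*X+y*Y
def tool():
    s=manip.get_state();q=s['ee_rot'];return s,Ro.from_quat([q[1],q[2],q[3],q[0]])
def go(x,y,z,yaw=YAW):
    "delta (cm, tool axes) and dr to TCP x,y,z, tool x down, jaws at yaw+90deg (mod 180, nearest)"
    s,R=tool();best=None
    for sg in(1,-1):
        ty=sg*np.array([-np.sin(yaw),np.cos(yaw),0]);tx=np.array([0,0,-1.])
        T=Ro.from_matrix(np.c_[tx,ty,np.cross(tx,ty)]);dr=(R.inv()*T).as_rotvec()
        if best is None or np.linalg.norm(dr)<np.linalg.norm(best): best=dr
    d=R.inv().apply(np.array([x,y,z])-s['position'])*100
    print('d',d.round(2),'dr',best.round(3))
def st():
    s,R=tool();p=s['position'];m=np.array([(p[:2]-O)@X,(p[:2]-O)@Y,p[2]])
    print('t',round(s['clock'],1),'pos',p.round(4),'mach',m.round(4),'F',np.round(s['contact_force'],1),'w',round(s['width'],4),'q',s['qpos'].round(2))
E
python3 - <<'E'
from h import *
st();s,R=tool();print(R.as_matrix().round(3))
go(*mw(-.05,0),.22);go(*mw(-.05,0),.111)
for n,p in dict(L=mw(0,.1),M=mw(0,0),R=mw(0,-.1),H=mw(-.05,0)).items(): print(n,p.round(4))
E
```

```text
t 0.1 pos [ 0.1393 -0.5574  0.2053] mach [-0.5445 -0.5141  0.2053] F [-0.5  0.8 -0.3] w 0.0853 q [-1.45  0.28  1.51 -0.    1.36 -0.12]
[[-0.     0.242 -0.97 ]
 [ 0.002 -0.97  -0.242]
 [-1.    -0.002 -0.   ]]
d [ -1.38 -45.37 -55.05] dr [ 0.116 -0.     0.002]
d [  9.52 -45.35 -55.05] dr [ 0.116 -0.     0.002]
L [0.6001 0.1218]
M [0.613  0.0226]
R [ 0.6259 -0.0766]
H [0.5634 0.0162]
```

```bash
python3 -m creep '{"delta_pos": [[-1.4,-3,-3.6],[-1.4,-6,-7.3],[-1.4,-9,-11],[-1.4,-12,-14.6],[-1.4,-15,-18.2],[-1.4,-18,-21.8],[-1.4,-21,-25.5],[-1.4,-24,-29.1],[-1.4,-27,-32.8],[-1.4,-30,-36.4]], "dr": [[0.02,0,0],[0.04,0,0],[0.06,0,0],[0.08,0,0],[0.1,0,0],[0.116,0,0.002],[0.116,0,0.002],[0.116,0,0.002],[0.116,0,0.002],[0.116,0,0.002]]}' 1 40; python3 -c "
from h import *
st();go(*mw(-.05,0),.22)"
```

```text
clock: 1.1
position: [0.4204, -0.1768, 0.22]
ee_rot: [0.046, 0.706, 0.045, -0.706]
contact_force: [0.8, -0.2, 0.3]
width: 0.0857
t 1.1 pos [ 0.4204 -0.1768  0.22  ] mach [-0.2166 -0.1729  0.22  ] F [ 0.8 -0.2  0.3] w 0.0857 q [-0.55  0.09  1.71 -0.    1.34  0.89]
d [ -0.04 -17.3  -16.66] dr [-0.    -0.    -0.002]
```

```bash
python3 -m creep '{"delta_pos": [[0,-3.5,-3.4],[0,-7,-6.8],[0,-10.5,-10.2],[0,-14,-13.5],[0,-16.5,-15.9],[0,-17.3,-16.66],[0,-17.3,-16.66],[0,-17.3,-16.66]], "dr": [[0,0,0],[0,0,0],[0,0,0],[0,0,0],[0,0,0],[0,0,0],[0,0,0],[0,0,0]]}'; python3 -m creep '{"delta_pos": [[2,0,0],[4,0,0],[6,0,0],[8,0,0],[9.5,0,0],[10.5,0,0],[10.9,0,0],[10.9,0,0]], "dr": [[0,0,0],[0,0,0],[0,0,0],[0,0,0],[0,0,0],[0,0,0],[0,0,0],[0,0,0]]}';  python3 -c "
from h import *
st();go(*mw(-.05,0),.111)
im=snap('side');cv2.imwrite('pics/s1.png',cv2.resize(im['pixels'][60:300,180:420],None,fx=2.4,fy=2.4))"
```

```text
clock: 1.9
position: [0.5618, 0.0134, 0.2194]
ee_rot: [-0.046, -0.705, -0.044, 0.706]
contact_force: [-0.5, -0.0, -0.3]
width: 0.0851
clock: 2.7
position: [0.5624, 0.0133, 0.1108]
ee_rot: [-0.046, -0.706, -0.044, 0.706]
contact_force: [0.5, -0.2, -0.1]
width: 0.0853
t 2.7 pos [0.5624 0.0133 0.1108] mach [-0.0513 -0.0027  0.1108] F [ 0.5 -0.2 -0.1] w 0.0853 q [-0.1   0.33  1.68 -0.    1.13  1.35]
d [-0.02 -0.27 -0.13] dr [-0.001  0.    -0.002]
```

View pics/s1.png

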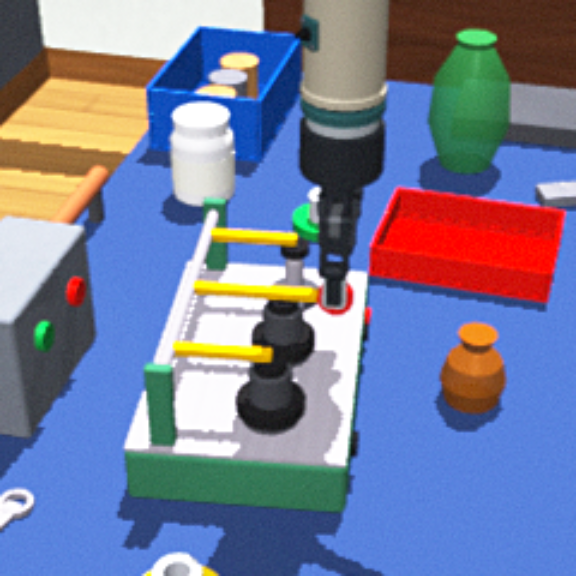

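```bash
python3 -m creep '{"delta_pos": [[0,-0.27,-0.13],[0,-0.27,-0.13],[0,-0.27,-0.13],[0,-0.27,-0.13],[0,-0.27,-0.13],[0,-0.27,-0.13],[0,-0.27,-0.13],[0,-0.27,-0.13]], "dr": [[0,0,0],[0,0,0],[0,0,0],[0,0,0],[0,0,0],[0,0,0],[0,0,0],[0,0,0]]}' -1 40; python3 -m creep '{"delta_pos": [[-2.09,0,-0.16],[-4.14,0,-0.63],[-6.09,0,-1.39],[-7.9,0,-2.45],[-9.54,0,-3.76],[-10.97,0,-5.3],[-12.14,0,-7.03],[-12.14,0,-7.03]], "dr": [[0,0,0],[0,0,0],[0,0,0],[0,0,0],[0,0,0],[0,0,0],[0,0,0],[0,0,0]]}';  python3 -c "
from h import *
st()"
```

```text
clock: 3.55
position: [0.5642, 0.0145, 0.1112]
ee_rot: [0.048, 0.706, 0.043, -0.705]
contact_force: [-0.1, -5.8, 1.7]
width: 0.0128
clock: 4.35
position: [0.6368, 0.0238, 0.231]
ee_rot: [0.048, 0.707, 0.043, -0.705]
contact_force: [3.5, -4.5, -8.0]
width: 0.0124
t 4.3 pos [0.6368 0.0238 0.231 ] mach [ 0.0237 -0.0018  0.231 ] F [ 3.5 -4.5 -8. ] w 0.0124 q [-0.07  0.36  1.32 -0.01  1.46  1.38]
```

```bash
python3 -m creep '{"delta_pos": [[-0.91,0,-1.9],[-1.52,0,-3.9],[-1.82,0,-5.98],[-1.85,0,-7.38],[-1.76,0,-8.64],[-1.76,0,-8.64],[-1.76,0,-8.64],[-1.76,0,-8.64]], "dr": [[0,0,0],[0,0,0],[0,0,0],[0,0,0],[0,0,0],[0,0,0],[0,0,0],[0,0,0]]}';  python3 -c "
from h import *
st()"
```

```text
clock: 5.15
position: [0.7188, 0.0344, 0.2488]
ee_rot: [-0.047, -0.705, -0.043, 0.706]
contact_force: [0.9, -4.8, -1.2]
width: 0.0118
t 5.2 pos [0.7188 0.0344 0.2488] mach [ 0.1065 -0.002   0.2488] F [ 0.9 -4.8 -1.2] w 0.0118 q [-0.04  0.49  1.07 -0.01  1.59  1.4 ]
```

```bash
python3 -m creep '{"delta_pos": [[0,0,-0.5],[0,0,-0.8],[0,0,-0.8],[0,0,-0.8]], "dr": [[0,0,0],[0,0,0],[0,0,0],[0,0,0]]}';  python3 -c "
from h import *
st();snap('side','s2')"
```

```text
clock: 5.55
position: [0.7261, 0.0353, 0.2482]
ee_rot: [-0.047, -0.704, -0.043, 0.707]
contact_force: [-0.7, -5.9, -3.1]
width: 0.0119
t 5.5 pos [0.7261 0.0353 0.2482] mach [ 0.1138 -0.0019  0.2482] F [-0.7 -5.9 -3.1] w 0.0119 q [-0.04  0.5   1.05 -0.01  1.6   1.4 ]
```

View pics/s2.png

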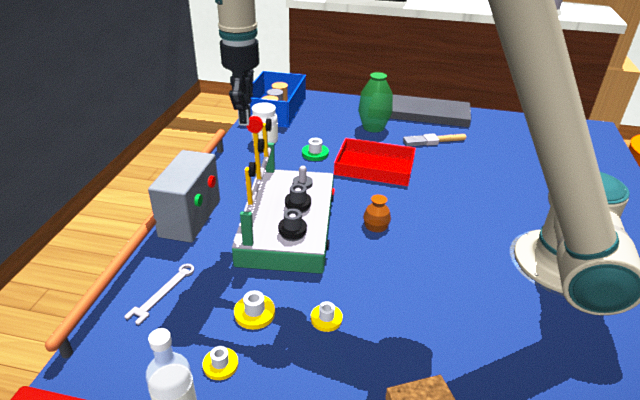

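```bash
python3 -c "
from h import *
im=snap('top','t2');im2=load('side')
for im in(im,im2):
    hsv=cv2.cvtColor(im['pixels'],cv2.COLOR_BGR2HSV);W=cloud(im)
    red=((hsv[...,0]<8)|(hsv[...,0]>172))&(hsv[...,1]>150)
    yl=(abs(hsv[...,0].astype(int)-26)<8)&(hsv[...,1]>120)
    for n,m in(('red',red),('yel',yl)):
        q=W[m&(W[...,2]>.12)&(abs(W[...,1]-.03)<.17)&(W[...,0]>.5)&(W[...,0]<.8)]
        if len(q):
            M=np.c_[(q[:,:2]-O)@X,(q[:,:2]-O)@Y,q[:,2]];print(n,len(q),M.mean(0).round(4),M.min(0).round(3),M.max(0).round(3))
"
```

```text
red 125 [ 0.0885 -0.0004  0.2851] [ 0.075 -0.008  0.266] [0.108 0.006 0.294]
yel 15 [ 0.0841 -0.0419  0.2059] [ 0.076 -0.112  0.167] [0.096 0.004 0.237]
red 204 [0.0893 0.0029 0.2745] [ 0.073 -0.011  0.256] [0.106 0.008 0.291]
yel 483 [0.0876 0.0142 0.1905] [ 0.073 -0.108  0.136] [0.095 0.108 0.274]
```

```bash
Z='[0,0,0]'; python3 -m creep '{"delta_pos": [[0,0,0],[0,0,0],[0,0,0],[-2,0,0],[-4,0,0],[-6,0,0],[-6,0.2,3],[-6,0.2,6],[-6,0.2,7],[-6,0.2,7]], "dr": [[0,0,0],[0,0,0],[0,0,0],[0,0,0],[0,0,0],[0,0,0],[0,0,0],[0,0,0],[0,0,0],[0,0,0]]}' 1 ; python3 -m creep '{"delta_pos": [[0,0,0],[0,0,0],[0,0,0],[0,0,0],[2,0,0],[4,0,0],[5,0,0],[5,0,0]], "dr": [[0,0,0],[0,0,0],[0,0,0],[0,0,0],[0,0,0],[0,0,0],[0,0,0],[0,0,0]]}' -1;  python3 -c "
from h import *
st()"
```

```text
clock: 6.65
position: [0.6571, 0.0279, 0.3111]
ee_rot: [0.046, 0.706, 0.045, -0.705]
contact_force: [0.6, -1.1, 0.5]
width: 0.0856
clock: 7.45
position: [0.6572, 0.0275, 0.2578]
ee_rot: [-0.046, -0.704, -0.045, 0.707]
contact_force: [-0.6, 0.1, 0.1]
width: -0.0001
t 7.5 pos [0.6572 0.0275 0.2578] mach [ 0.0445 -0.0008  0.2578] F [-0.6  0.1  0.1] w -0.0001 q [-0.06  0.38  1.22 -0.    1.54  1.38]
```

```bash
python3 -m creep '{"delta_pos": [[0,0,-0.8],[0,0,-1.5],[0,0,-2],[0,0,-2.4],[0,0,-2.8],[0,0,-3.1]], "dr": [[0,0,0],[0,0,0],[0,0,0],[0,0,0],[0,0,0],[0,0,0]]}';  cat > bar.py <<'E'
from h import *
def bar():
    for n in('top','side'):
        im=snap(n)
        hsv=cv2.cvtColor(im['pixels'],cv2.COLOR_BGR2HSV);W=cloud(im)
        red=((hsv[...,0]<8)|(hsv[...,0]>172))&(hsv[...,1]>150)
        q=W[red&(W[...,2]>.12)&(abs(W[...,1]-.03)<.1)&(W[...,0]>.5)&(W[...,0]<.8)]
        if len(q):
            M=np.c_[(q[:,:2]-O)@X,(q[:,:2]-O)@Y,q[:,2]];print('handle',len(q),M.mean(0).round(4),M.min(0).round(3),M.max(0).round(3))
E
python3 -c "
from bar import *
st();bar()"
```

```text
clock: 8.05
position: [0.6889, 0.0315, 0.2599]
ee_rot: [0.046, 0.706, 0.045, -0.706]
contact_force: [-1.1, -0.7, 1.7]
width: -0.0001
t 8.1 pos [0.6889 0.0315 0.2599] mach [ 0.0764 -0.001   0.2599] F [-1.1 -0.7  1.7] w -0.0001 q [-0.05  0.43  1.13 -0.    1.57  1.39]
handle 1 [0.0347 0.0687 0.6515] [0.035 0.069 0.652] [0.035 0.069 0.652]
handle 204 [0.092  0.003  0.2741] [ 0.075 -0.01   0.255] [0.108 0.009 0.29 ]
```

```bash
python3 -m creep '{"delta_pos": [[0,0,-0.4],[0,0,-0.7],[0,0,-1],[0,0,-1.2],[0,0,-1.2]], "dr": [[0,0,0],[0,0,0],[0,0,0],[0,0,0],[0,0,0]]}'
python3 -c "
from bar import *
st();bar()"
```

```text
clock: 8.65
position: [0.6973, 0.0326, 0.2599]
ee_rot: [-0.046, -0.703, -0.045, 0.708]
contact_force: [-8.0, -1.2, 4.2]
width: 0.0001
t 8.7 pos [0.6973 0.0326 0.2599] mach [ 0.0849 -0.001   0.2599] F [-8.  -1.2  4.2] w 0.0001 q [-0.05  0.45  1.1  -0.    1.59  1.39]
handle 198 [0.0988 0.0032 0.2732] [ 0.082 -0.009  0.255] [0.115 0.01  0.289]
```

```bash
python3 -m creep '{"delta_pos": [[0,0,2],[0,0,5],[0,4,9],[0,8,13],[0,12,16],[0,16,19],[0,17,20],[0,17,20]], "dr": [[0,0,0],[0,0,0],[0,0,0],[0,0,0],[0,0,0],[0,0,0],[0,0,0],[0,0,0]]}' 0.6
cat > fit.py <<'E'
from h import *
def hub(x,y,z,im,r=.03,tol=.003,ro=.02):
    "centre of hub top ring near x,y: circle centre of radius ro best enclosing the points"
    W=cloud(im).reshape(-1,3);q=W[(np.hypot(W[:,0]-x,W[:,1]-y)<r)&(abs(W[:,2]-z)<tol)]
    if len(q)<15: return None
    (c,R)=cv2.minEnclosingCircle(q[:,:2].astype(np.float32)); b=(q.min(0)+q.max(0))/2
    return len(q),np.round(c,4),round(R,4),b[:2].round(4),q[:,2].mean().round(4)
def spindle_wheels(names='LMR'):
    for n in('top','side'):
        im=snap(n)
        for k,y in(('L',.1),('M',0),('R',-.1)):
            p=mw(0,y);print(n,k,p.round(4),hub(*p,.115,im),'| disc',hub(*p,.084,im,.05))
E
python3 -c "
from fit import *
from bar import bar
st();bar();spindle_wheels()
t=load('top');cv2.imwrite('pics/t3.png',t['pixels'])"
```

```text
clock: 9.55
position: [0.5224, -0.1644, 0.2604]
ee_rot: [0.045, 0.706, 0.043, -0.706]
contact_force: [1.4, 0.1, 0.2]
width: 0.0685
t 9.6 pos [ 0.5224 -0.1644  0.2604] mach [-0.1139 -0.1738  0.2604] F [1.4 0.1 0.2] w 0.0685 q [-0.43  0.21  1.46 -0.    1.47  1.02]
handle 128 [ 0.0971 -0.0004  0.2844] [ 0.083 -0.007  0.267] [0.117 0.006 0.292]
handle 213 [0.0982 0.003  0.2741] [ 0.082 -0.009  0.256] [0.115 0.009 0.289]
top L [0.6001 0.1218] (146, array([0.6002, 0.1207]), 0.0203, array([0.6002, 0.1206]), np.float64(0.1154)) | disc (227, array([0.6007, 0.1215]), 0.0321, array([0.6007, 0.1207]), np.float64(0.085))
top M [0.613  0.0226] (140, array([0.6131, 0.0225]), 0.0199, array([0.6125, 0.0233]), np.float64(0.1154)) | disc (249, array([0.6134, 0.0222]), 0.0321, array([0.6134, 0.0227]), np.float64(0.0849))
top R [ 0.6259 -0.0766] None | disc None
side L [0.6001 0.1218] (138, array([0.5982, 0.12  ]), 0.0208, array([0.5982, 0.1204]), np.float64(0.1152)) | disc (222, array([0.598 , 0.1199]), 0.0333, array([0.5983, 0.1213]), np.float64(0.0846))
side M [0.613  0.0226] (107, array([0.6094, 0.0211]), 0.0203, array([0.6106, 0.0206]), np.float64(0.1152)) | disc (178, array([0.6103, 0.0227]), 0.0327, array([0.6101, 0.0247]), np.float64(0.0846))
side R [ 0.6259 -0.0766] None | disc (16, array([ 0.6231, -0.0748]), 0.0093, array([ 0.6231, -0.0716]), np.float64(0.0839))
```

View pics/t3.png

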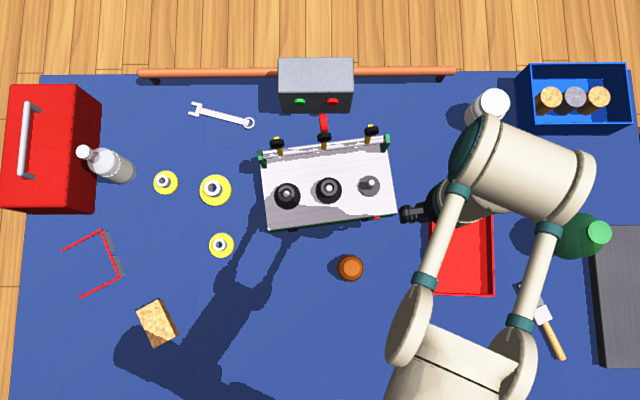

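```bash
sed -i 's/^O=.*;YAW/O=np.array([.6120,.0220]);YAW/' h.py; python3 -c "
from h import *
go(*mw(0,0),.16)"
```

```text
d [  9.99 -16.99 -11.  ] dr [ 0.    -0.001 -0.002]
```

```bash
python3 -m creep '{"delta_pos": [[2,-3.4,-2.2],[4,-6.8,-4.4],[6,-10.2,-6.6],[8,-13.6,-8.8],[9,-16,-10.4],[10,-17,-11],[11.5,-17,-11],[13.5,-17,-11],[15.5,-17,-11],[16.5,-17,-11]], "dr": [[0,0,0],[0,0,0],[0,0,0],[0,0,0],[0,0,0],[0,0,0],[0,0,0],[0,0,0],[0,0,0],[0,0,0]]}' 0.6
python3 -m creep '{"delta_pos": [[0.5,0,0],[0.9,0,0],[0.9,0,0]], "dr": [[0,0,0],[0,0,0],[0,0,0]]}'
python3 -c "
from h import *
st();go(*mw(0,0),.086)"
```

```text
clock: 10.75
position: [0.6103, 0.0214, 0.093]
ee_rot: [-0.047, -0.705, -0.045, 0.707]
contact_force: [-0.5, -0.9, -0.0]
width: 0.0681
clock: 11.05
position: [0.6116, 0.021, 0.086]
ee_rot: [0.046, 0.706, 0.045, -0.705]
contact_force: [0.4, -0.4, -0.1]
width: 0.0686
t 11.1 pos [0.6116 0.021  0.086 ] mach [-0.0005 -0.001   0.086 ] F [ 0.4 -0.4 -0.1] w 0.0686 q [-0.08  0.42  1.6  -0.    1.12  1.36]
d [-0.   -0.1  -0.05] dr [-0.    -0.001 -0.002]
```

```bash
python3 -m creep '{"delta_pos": [[0,0,0],[0,0,0],[0,0,0],[0,0,0],[0,0,0],[0,0,0]], "dr": [[0,0,0],[0,0,0],[0,0,0],[0,0,0],[0,0,0],[0,0,0]]}' -1 60
python3 -c "
from h import *
st()"
python3 -m creep '{"delta_pos": [[-0.5,0,0],[-1.5,0,0],[-2.5,0,0],[-4,0,0],[-5.5,0,0],[-7.5,0,0],[-9.5,0,0],[-11,0,0],[-11,0,0]], "dr": [[0,0,0],[0,0,0],[0,0,0],[0,0,0],[0,0,0],[0,0,0],[0,0,0],[0,0,0],[0,0,0]]}'
python3 -c "
from h import *
st();t=np.array([.4666,-.3031]);print(t+[.05,0],t-[.05,0]);go(.5166,-.3051,.17,-.042);go(.5166,-.3051,.17)"
```

```text
clock: 11.65
position: [0.612, 0.0208, 0.0874]
ee_rot: [0.046, 0.706, 0.045, -0.705]
contact_force: [-2.0, -1.1, 5.8]
width: 0.0342
t 11.7 pos [0.612  0.0208 0.0874] mach [-0.0002 -0.0012  0.0874] F [-2.  -1.1  5.8] w 0.0342 q [-0.08  0.41  1.6  -0.    1.12  1.36]
clock: 12.55
position: [0.6131, 0.0212, 0.1991]
ee_rot: [0.047, 0.708, 0.044, -0.703]
contact_force: [-0.1, -0.1, 0.1]
width: 0.0338
t 12.6 pos [0.6131 0.0212 0.1991] mach [ 0.001  -0.0009  0.1991] F [-0.1 -0.1  0.1] w 0.0338 q [-0.08  0.33  1.44 -0.    1.36  1.36]
[ 0.5166 -0.3031] [ 0.4166 -0.3031]
d [ 2.93 31.11 13.78] dr [ 0.171 -0.006 -0.003]
d [ 2.93 31.11 13.78] dr [-0.    -0.006 -0.003]
```

```bash
python3 -c "
from h import *
im=snap('side');cv2.imwrite('pics/s3.png',cv2.resize(im['pixels'][60:280,200:440],None,fx=2.4,fy=2.4))"
```

```text
(no output)
```

View pics/s3.png

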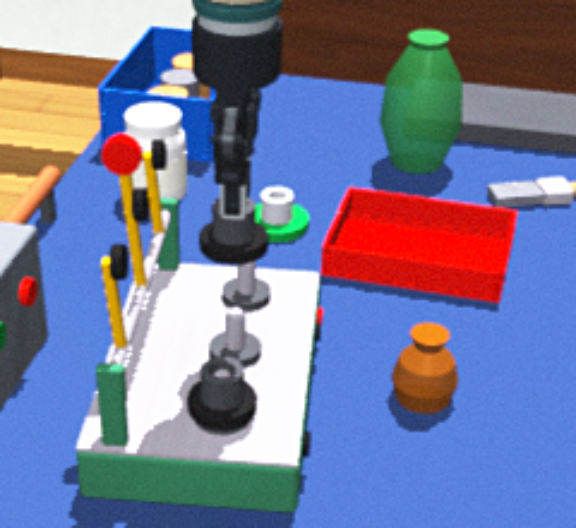

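```bash
python3 -m creep '{"delta_pos": [[0.3,2,0.9],[0.6,5,2.2],[0.9,9,4],[1.2,13,5.8],[1.5,17,7.5],[1.8,21,9.3],[2.1,25,11],[2.4,28.5,12.6],[2.8,30.3,13.4],[2.93,31,13.78]], "dr": [[0,0,0],[0,0,0],[0,0,0],[0,0,0],[0,0,0],[0,0,0],[0,0,0],[0,0,0],[0,0,0],[0,0,0]]}'
python3 -m creep '{"delta_pos": [[2,0,0],[4.5,0,0],[7,0,0],[9.5,0,0],[11.5,0,0],[13,0,0],[14,0,0],[14.3,0,0],[14.3,0,0]], "dr": [[0,0,0],[0,0,0],[0,0,0],[0,0,0],[0,0,0],[0,0,0],[0,0,0],[0,0,0],[0,0,0]]}'
python3 -c "
from h import *
st();go(.5166,-.3051,.0225)"
```

```text
clock: 13.6
position: [0.5129, -0.3056, 0.1654]
ee_rot: [-0.045, -0.705, -0.044, 0.706]
contact_force: [0.6, 0.3, -0.9]
width: 0.0337
clock: 14.5
position: [0.5145, -0.3036, 0.0239]
ee_rot: [-0.046, -0.706, -0.045, 0.706]
contact_force: [-0.9, 0.5, -0.8]
width: 0.034
t 14.5 pos [ 0.5145 -0.3036  0.0239] mach [-0.1386 -0.3103  0.0239] F [-0.9  0.5 -0.8] w 0.034 q [-0.65  0.46  1.71 -0.    0.97  0.79]
d [ 0.14  0.17 -0.19] dr [ 0.     0.    -0.001]
```

```bash
python3 -m creep '{"delta_pos": [[0.1,0,0],[0.1,0,0],[0.1,0,0],[0.1,0,0],[-1,0,0],[-4,0,0],[-8,0,0],[-12,0,0],[-15,0,0],[-15,0,0]], "dr": [[0,0,0],[0,0,0],[0,0,0],[0,0,0],[0,0,0],[0,0,0],[0,0,0],[0,0,0],[0,0,0],[0,0,0]]}' 0.4
python3 -c "
from h import *
st();go(.599,.1204,.165)"
```

```text
clock: 15.5
position: [0.5172, -0.3059, 0.1805]
ee_rot: [0.049, 0.709, 0.042, -0.702]
contact_force: [-0.1, 0.1, 0.5]
width: 0.0601
t 15.5 pos [ 0.5172 -0.3059  0.1805] mach [-0.1362 -0.313   0.1805] F [-0.1  0.1  0.5] w 0.0601 q [-0.65  0.32  1.5  -0.    1.3   0.79]
d [  1.24 -41.24 -13.57] dr [-0.    -0.008 -0.01 ]
```

```bash
python3 -m creep '{"delta_pos": [[0,-4.5,-1.5],[0,-9,-3],[0,-13.5,-4.5],[0,-18,-6],[0,-22.5,-7.5],[0,-27,-9],[0.4,-31.5,-10.5],[0.8,-36,-12],[1.2,-40,-13.2],[1.24,-41.24,-13.57]], "dr": [[0,0,0],[0,0,0],[0,0,0],[0,0,0],[0,0,0],[0,0,0],[0,0,0],[0,0,0],[0,0,0],[0,0,0]]}' 0.6
python3 -m creep '{"delta_pos": [[0,0,0],[0,0,0]], "dr": [[0,0,0],[0,0,0]]}'
python3 -c "
from h import *
st();go(.599,.1204,.088)"
```

```text
clock: 16.5
position: [0.5955, 0.1266, 0.1599]
ee_rot: [-0.047, -0.705, -0.047, 0.706]
contact_force: [-0.2, 0.2, 0.3]
width: 0.068
clock: 16.7
position: [0.5957, 0.1215, 0.1607]
ee_rot: [-0.047, -0.705, -0.044, 0.706]
contact_force: [-0.0, -0.4, -0.8]
width: 0.0684
t 16.7 pos [0.5957 0.1215 0.1607] mach [-0.0033  0.1007  0.1607] F [-0.  -0.4 -0.8] w 0.0684 q [ 0.09  0.35  1.51 -0.    1.28  1.53]
d [ 7.27  0.12 -0.32] dr [-0.     0.001 -0.003]
```

```bash
python3 -m creep '{"delta_pos": [[1.5,0.1,-0.3],[3.5,0.1,-0.3],[5.5,0.1,-0.3],[6.8,0.1,-0.3],[7.3,0.1,-0.3],[7.3,0.1,-0.3]], "dr": [[0,0,0],[0,0,0],[0,0,0],[0,0,0],[0,0,0],[0,0,0]]}'
python3 -m creep '{"delta_pos": [[0,0,0],[0,0,0],[0,0,0],[0,0,0],[0,0,0],[0,0,0]], "dr": [[0,0,0],[0,0,0],[0,0,0],[0,0,0],[0,0,0],[0,0,0]]}' -1 60
python3 -c "
from h import *
st()"
python3 -m creep '{"delta_pos": [[-0.5,0,0],[-1.5,0,0],[-2.5,0,0],[-4,0,0],[-5.5,0,0],[-7.5,0,0],[-8.5,0,0],[-8.5,0,0]], "dr": [[0,0,0],[0,0,0],[0,0,0],[0,0,0],[0,0,0],[0,0,0],[0,0,0],[0,0,0]]}'
python3 -c "
from h import *
st();go(.4166,-.3011,.17)"
```

```text
clock: 17.3
position: [0.599, 0.1207, 0.0875]
ee_rot: [-0.046, -0.705, -0.044, 0.706]
contact_force: [0.1, -0.6, 0.4]
width: 0.0683
clock: 17.9
position: [0.5999, 0.1219, 0.0886]
ee_rot: [0.046, 0.706, 0.045, -0.705]
contact_force: [0.5, 0.4, 2.7]
width: -0.0001
t 17.9 pos [0.5999 0.1219 0.0886] mach [0.0009 0.1006 0.0886] F [0.5 0.4 2.7] w -0.0001 q [ 0.09  0.41  1.6  -0.    1.13  1.53]
clock: 18.7
position: [0.6004, 0.122, 0.1751]
ee_rot: [0.046, 0.707, 0.045, -0.704]
contact_force: [-0.4, -0.2, -0.7]
width: 0.0
t 18.7 pos [0.6004 0.122  0.1751] mach [0.0014 0.1006 0.1751] F [-0.4 -0.2 -0.7] w 0.0 q [ 0.09  0.35  1.48 -0.    1.31  1.53]
d [ 0.5  39.59 23.67] dr [-0.    -0.004 -0.002]
```

```bash
python3 -c "
from fit import *
im=snap('side');cv2.imwrite('pics/s4.png',cv2.resize(im['pixels'][60:280,200:440],None,fx=2.4,fy=2.4))
print(hub(*mw(0,.1),.115,im,.04,.012),hub(*mw(0,.1),.084,im,.05))"
```

```text
(240, array([0.5979, 0.1209]), 0.0217, array([0.5978, 0.1209]), np.float64(0.1126)) (231, array([0.5959, 0.1211]), 0.0336, array([0.5981, 0.1228]), np.float64(0.0845))
```

View pics/s4.png

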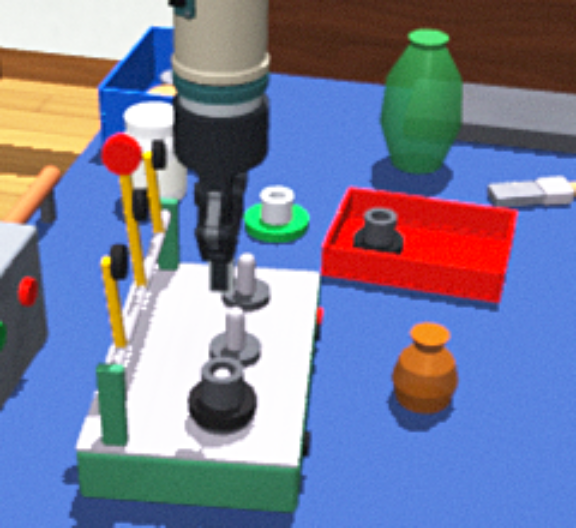

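```bash
python3 -m creep '{"delta_pos": [[0,0.05,0.1],[0,0.05,0.1],[0,0.05,0.1],[2,0.05,0.1],[4.5,0.05,0.1],[6.5,0.05,0.1],[8,0.05,0.1],[9,0.05,0.1],[9.4,0.05,0.1],[9.4,0.05,0.1]], "dr": [[0,0,0],[0,0,0],[0,0,0],[0,0,0],[0,0,0],[0,0,0],[0,0,0],[0,0,0],[0,0,0],[0,0,0]]}' 0.6
python3 -m creep '{"delta_pos": [[0,0,0],[0,0,0],[0,0,0],[0,0,0],[0,0,0],[0,0,0]], "dr": [[0,0,0],[0,0,0],[0,0,0],[0,0,0],[0,0,0],[0,0,0]]}' -1 60
python3 -c "
from h import *
st()"
```

```text
clock: 19.75
position: [0.5982, 0.1211, 0.0784]
ee_rot: [-0.046, -0.705, -0.045, 0.706]
contact_force: [0.1, -0.0, -0.7]
width: 0.068
clock: 20.35
position: [0.5993, 0.1211, 0.0804]
ee_rot: [0.046, 0.707, 0.045, -0.705]
contact_force: [-1.5, -0.5, 5.8]
width: 0.0369
t 20.4 pos [0.5993 0.1211 0.0804] mach [0.0001 0.0999 0.0804] F [-1.5 -0.5  5.8] w 0.0369 q [ 0.09  0.42  1.61 -0.    1.11  1.53]
```

```bash
python3 -m creep '{"delta_pos": [[-0.5,0,0],[-1.5,0,0],[-2.5,0,0],[-4,0,0],[-5.5,0,0],[-7.5,0,0],[-8.5,0,0],[-9,0,0],[-9,0,0]], "dr": [[0,0,0],[0,0,0],[0,0,0],[0,0,0],[0,0,0],[0,0,0],[0,0,0],[0,0,0],[0,0,0]]}'
python3 -c "
from h import *
st();go(.4166,-.3011,.15)"
```

```text
clock: 21.25
position: [0.5984, 0.1214, 0.1695]
ee_rot: [0.046, 0.706, 0.045, -0.705]
contact_force: [0.4, 0.6, -2.1]
width: 0.0371
t 21.2 pos [0.5984 0.1214 0.1695] mach [-0.0007  0.1003  0.1695] F [ 0.4  0.6 -2.1] w 0.0371 q [ 0.09  0.35  1.49 -0.    1.3   1.53]
d [ 2.   39.56 23.46] dr [-0.    -0.001 -0.002]
```

```bash
python3 -m creep '{"delta_pos": [[0,2,1.2],[0,5,3],[0,9,5.3],[0,13,7.7],[0,17,10.1],[0,21,12.5],[0,25,14.8],[0,29,17.2],[0,33,19.6],[0,36,21.4]], "dr": [[0,0,0],[0,0,0],[0,0,0],[0,0,0],[0,0,0],[0,0,0],[0,0,0],[0,0,0],[0,0,0],[0,0,0]]}'
python3 -m creep '{"delta_pos": [[1,2,1.2],[2,3.56,2.06],[2,3.56,2.06],[2,3.56,2.06]], "dr": [[0,0,0],[0,0,0],[0,0,0],[0,0,0]]}'
python3 -c "
from h import *
st();go(.4166,-.3011,.0165)"
```

```text
clock: 22.25
position: [0.4304, -0.2651, 0.1687]
ee_rot: [-0.046, -0.705, -0.045, 0.706]
contact_force: [0.6, 0.2, -2.2]
width: 0.0365
clock: 22.65
position: [0.4159, -0.3005, 0.1488]
ee_rot: [-0.045, -0.705, -0.045, 0.706]
contact_force: [-0.2, 0.2, -1.3]
width: 0.0366
t 22.6 pos [ 0.4159 -0.3005  0.1488] mach [-0.236  -0.2946  0.1488] F [-0.2  0.2 -1.3] w 0.0366 q [-0.76  0.22  1.73 -0.    1.19  0.68]
d [13.23  0.07 -0.07] dr [-0.002  0.001  0.   ]
```

```bash
python3 -m creep '{"delta_pos": [[1.5,0,0],[4,0,0],[6.5,0,0],[9,0,0],[11,0,0],[12.3,0,0],[13,0,0],[13.2,0,0],[13.2,0,0]], "dr": [[0,0,0],[0,0,0],[0,0,0],[0,0,0],[0,0,0],[0,0,0],[0,0,0],[0,0,0],[0,0,0]]}'
python3 -m creep '{"delta_pos": [[0,0,0],[0,0,0],[0,0,0],[0,0,0],[-1,0,0],[-4,0,0],[-8,0,0],[-11,0,0],[-12,0,0],[-12,0,0]], "dr": [[0,0,0],[0,0,0],[0,0,0],[0,0,0],[0,0,0],[0,0,0],[0,0,0],[0,0,0],[0,0,0],[0,0,0]]}' 0.4
cat >> fit.py <<'E'
def news():
    for n in('top','side'):
        im=snap(n);hsv=cv2.cvtColor(im['pixels'],cv2.COLOR_BGR2HSV);W=cloud(im);z=W[...,2]
        for k,h in(('green',62),('yel',28),('or',14)):
            m=(abs(hsv[...,0].astype(int)-h)<8)&(hsv[...,1]>120)&(z>.008)&(z<.02)
            nn,lab,sta,c=cv2.connectedComponentsWithStats(m.astype(np.uint8))
            for i in range(1,nn):
                if sta[i,4]>120:
                    x,y,_=np.nanmedian(W[lab==i],axis=0); r=hub(x,y,.045,im,.045)
                    if r: print(n,k,sta[i,4],np.round([x,y],3),'hub',r)
E
python3 -c "
from fit import *
st();news()
go(.6474,-.33,.12)
im=load('side');cv2.imwrite('pics/s5.png',im['pixels'])"
```

```text
clock: 23.55
position: [0.417, -0.3012, 0.018]
ee_rot: [0.047, 0.706, 0.045, -0.705]
contact_force: [-0.4, 0.1, -0.9]
width: 0.037
clock: 24.55
position: [0.4173, -0.3021, 0.1396]
ee_rot: [0.047, 0.707, 0.044, -0.705]
contact_force: [-0.5, 1.1, 0.4]
width: 0.0597
t 24.6 pos [ 0.4173 -0.3021  0.1396] mach [-0.2349 -0.2963  0.1396] F [-0.5  1.1  0.4] w 0.0597 q [-0.76  0.23  1.74 -0.    1.16  0.68]
top green 448 [ 0.64  -0.319] hub (116, array([ 0.6482, -0.3302]), 0.0205, array([ 0.6477, -0.3296]), np.float64(0.0453))
top yel 492 [0.621 0.304] hub (112, array([0.6282, 0.3116]), 0.0201, array([0.629 , 0.3118]), np.float64(0.0457))
side yel 643 [0.616 0.325] hub (183, array([0.6267, 0.3092]), 0.0211, array([0.6259, 0.309 ]), np.float64(0.0453))
side or 126 [ 0.873 -1.351] hub (18, array([ 0.872 , -1.3528]), 0.0399, array([ 0.872 , -1.3521]), np.float64(0.045))
side or 123 [ 0.074 -1.352] hub (32, array([ 0.0755, -1.3552]), 0.0427, array([ 0.0755, -1.3519]), np.float64(0.0449))
d [  1.66   5.89 -22.6 ] dr [-0.     0.001 -0.001]
```

View pics/s5.png

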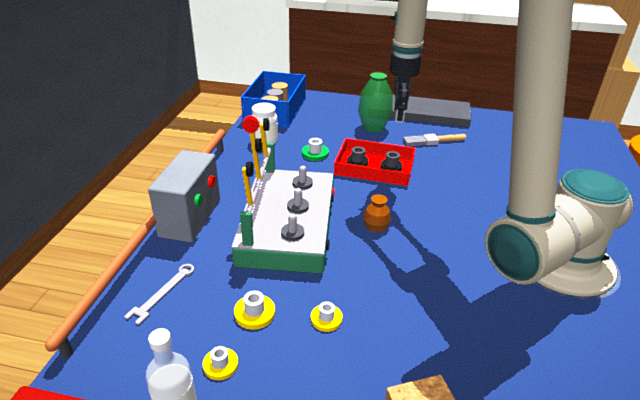

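```bash
python3 -m creep '{"delta_pos": [[0,1.2,-4.5],[0,2.4,-9],[0.4,3.6,-13.5],[0.8,4.8,-18],[1.4,5.7,-21.5],[1.66,5.94,-22.55],[1.66,5.94,-22.55],[1.66,5.94,-22.55]], "dr": [[0,0,0],[0,0,0],[0,0,0],[0,0,0],[0,0,0],[0,0,0],[0,0,0],[0,0,0]]}' 0.6
python3 -c "
from h import *
st();go(.6468,-.3305,.009)"
```

```text
clock: 25.45
position: [0.6458, -0.3306, 0.1195]
ee_rot: [-0.045, -0.704, -0.046, 0.707]
contact_force: [-0.2, -0.1, 0.5]
width: 0.0681
t 25.4 pos [ 0.6458 -0.3306  0.1195] mach [-0.0119 -0.354   0.1195] F [-0.2 -0.1  0.5] w 0.0681 q [-0.57  0.55  1.27 -0.    1.32  0.87]
d [11.05  0.   -0.14] dr [-0.     0.004  0.   ]
```

```bash
python3 -m creep '{"delta_pos": [[2,0,-0.1],[4.5,0,-0.1],[7,0,-0.1],[9,0,-0.1],[10.3,0,-0.1],[11,0,-0.1],[11,0,-0.1]], "dr": [[0,0,0],[0,0,0],[0,0,0],[0,0,0],[0,0,0],[0,0,0],[0,0,0]]}'
python3 -m creep '{"delta_pos": [[0,0,0],[0,0,0],[0,0,0],[0,0,0],[0,0,0],[0,0,0]], "dr": [[0,0,0],[0,0,0],[0,0,0],[0,0,0],[0,0,0],[0,0,0]]}' -1 60
python3 -c "
from h import *
st()"
python3 -m creep '{"delta_pos": [[-0.5,0,0],[-1.5,0,0],[-3.5,0,0],[-6,0,0],[-8.5,0,0],[-11,0,0],[-13.5,0,0],[-15,0,0],[-15,0,0]], "dr": [[0,0,0],[0,0,0],[0,0,0],[0,0,0],[0,0,0],[0,0,0],[0,0,0],[0,0,0],[0,0,0]]}'
python3 -c "
from h import *
st();go(*mw(0,-.1),.155)"
```

```text
clock: 26.15
position: [0.6477, -0.3312, 0.0109]
ee_rot: [-0.046, -0.705, -0.045, 0.706]
contact_force: [1.2, -0.1, 0.2]
width: 0.0685
clock: 26.75
position: [0.6496, -0.332, 0.0133]
ee_rot: [0.047, 0.707, 0.044, -0.705]
contact_force: [-1.6, 0.8, 5.3]
width: 0.0363
t 26.8 pos [ 0.6496 -0.332   0.0133] mach [-0.0083 -0.3559  0.0133] F [-1.6  0.8  5.3] w 0.0363 q [-0.57  0.64  1.39 -0.    1.11  0.88]
clock: 27.65
position: [0.6501, -0.3318, 0.1647]
ee_rot: [0.047, 0.707, 0.044, -0.704]
contact_force: [0.0, -0.9, -2.1]
width: 0.0362
t 27.6 pos [ 0.6501 -0.3318  0.1647] mach [-0.0077 -0.3558  0.1647] F [ 0.  -0.9 -2.1] w 0.0362 q [-0.57  0.53  1.2  -0.    1.4   0.88]
d [  0.82 -25.58  -0.76] dr [-0.    -0.005 -0.006]
```

```bash
python3 -m creep '{"delta_pos": [[0,-2,-0.2],[0,-5,-0.3],[0,-9,-0.4],[0,-13,-0.5],[0,-17,-0.6],[0,-20.5,-0.6],[0.4,-23.5,-0.6],[0.8,-25,-0.6],[0.8,-25.6,-0.6],[0.8,-25.6,-0.6]], "dr": [[0,0,0],[0,0,0],[0,0,0],[0,0,0],[0,0,0],[0,0,0],[0,0,0],[0,0,0],[0,0,0],[0,0,0]]}'
cat >> fit.py <<'E'
def held(h,y):
    "centre of the held disc (hue h) by colour, radius 40, in both cameras"
    s=manip.get_state()['position']
    for n in('top','side'):
        im=snap(n);hsv=cv2.cvtColor(im['pixels'],cv2.COLOR_BGR2HSV);W=cloud(im)
        m=(abs(hsv[...,0].astype(int)-h)<8)&(hsv[...,1]>120)&(np.hypot(W[...,0]-s[0],W[...,1]-s[1])<.06)&(W[...,2]>s[2]-.03)&(W[...,2]<s[2]+.03)
        q=W[m];zt=np.percentile(q[:,2],80);q2=q[q[:,2]>zt-.004]
        print(n,len(q2),'enc',[np.round(a,4) for a in cv2.minEnclosingCircle(q2[:,:2].astype(np.float32))],'box',((q2.min(0)+q2.max(0))/2).round(4),'disc top z',round(float(np.median(q2[:,2])),4),'tcp',s.round(4))
        A=np.c_[q2[:,:2],np.ones(len(q2))];print('  slope',np.linalg.lstsq(A,q2[:,2],rcond=None)[0][:2].round(3))
        sp=W.reshape(-1,3);p=mw(0,y);g=sp[(np.hypot(sp[:,0]-p[0],sp[:,1]-p[1])<.02)&(sp[:,2]>.09)&(sp[:,2]<.112)]
        print('  spindle',len(g),g.mean(0).round(4) if len(g) else '')
E
python3 -c "
from fit import *
st();held(62,-.1)
im=load('side');cv2.imwrite('pics/s6.png',cv2.resize(im['pixels'][60:280,200:440],None,fx=2.4,fy=2.4))"
```

```text
clock: 28.65
position: [0.6214, -0.076, 0.152]
ee_rot: [-0.047, -0.705, -0.045, 0.706]
contact_force: [-0.6, 0.8, -1.4]
width: 0.0362
t 28.6 pos [ 0.6214 -0.076   0.152 ] mach [-0.0033 -0.0984  0.152 ] F [-0.6  0.8 -1.4] w 0.0362 q [-0.23  0.38  1.48 -0.    1.28  1.21]
top 171 enc [array([ 0.6026, -0.0826]), np.float64(0.0327)] box [ 0.5992 -0.0826  0.1548] disc top z 0.1542 tcp [ 0.6214 -0.076   0.152 ]
  slope [-0.019 -0.008]
  spindle 5 [ 0.6285 -0.0814  0.1095]
side 63 enc [array([ 0.6164, -0.0685]), np.float64(0.0362)] box [ 0.6141 -0.0651  0.1538] disc top z 0.1534 tcp [ 0.6214 -0.076   0.152 ]
  slope [ 0.011 -0.034]
  spindle 72 [ 0.6225 -0.0739  0.1022]
```

View pics/s6.png

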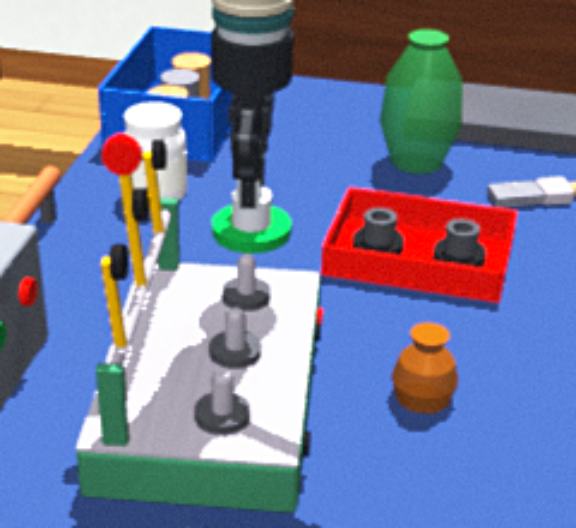

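```bash
python3 -m creep '{"delta_pos": [[0,0.2,-0.5],[0,0.2,-0.5],[0.8,0.2,-0.5],[1.6,0.2,-0.5],[2.4,0.2,-0.5],[3,0.2,-0.5],[3.5,0.2,-0.5],[4,0.2,-0.5],[4,0.2,-0.5]], "dr": [[0,0,0],[0,0,0],[0,0,0],[0,0,0],[0,0,0],[0,0,0],[0,0,0],[0,0,0],[0,0,0]]}'
python3 -c "
from h import *
st()"
```

```text
clock: 29.65
position: [0.6264, -0.0776, 0.1118]
ee_rot: [-0.046, -0.705, -0.045, 0.706]
contact_force: [-0.1, -0.5, -1.5]
width: 0.036
t 29.6 pos [ 0.6264 -0.0776  0.1118] mach [ 0.0015 -0.1006  0.1118] F [-0.1 -0.5 -1.5] w 0.036 q [-0.23  0.42  1.52 -0.    1.2   1.21]
```

```bash
python3 -m creep '{"delta_pos": [[0.6,0,0],[1.2,0,0],[1.8,0,0],[2.3,0,0],[2.7,0,0],[2.9,0,0],[3.1,0,0],[3.2,0,0],[3.2,0,0]], "dr": [[0,0,0],[0,0,0],[0,0,0],[0,0,0],[0,0,0],[0,0,0],[0,0,0],[0,0,0],[0,0,0]]}'
python3 -c "
from h import *
st()"
```

```text
clock: 30.55
position: [0.6267, -0.0777, 0.0832]
ee_rot: [0.046, 0.706, 0.045, -0.705]
contact_force: [-4.4, 1.4, 10.3]
width: 0.0365
t 30.6 pos [ 0.6267 -0.0777  0.0832] mach [ 0.0017 -0.1007  0.0832] F [-4.4  1.4 10.3] w 0.0365 q [-0.23  0.44  1.56 -0.    1.13  1.21]
```

```bash
python3 -m creep '{"delta_pos": [[0,0,0],[0,0,0],[0,0,0],[0,0,0],[-1.5,0,0],[-4,0,0.2],[-6.5,0,2],[-9,0,4],[-9,0,5],[-9,0,5]], "dr": [[0,0,0],[0,0,0],[0,0,0],[0,0,0],[0,0,0],[0,0,0],[0,0,0],[0,0,0],[0,0,0],[0,0,0]]}' 0.6
python3 -c "
from fit import *
st();spindle_wheels();news();go(.6275,.3104,.12)
from bar import bar;bar()"
```

```text
clock: 31.55
position: [0.5763, -0.0842, 0.1709]
ee_rot: [0.046, 0.706, 0.045, -0.705]
contact_force: [0.6, 0.7, 0.7]
width: 0.0682
t 31.6 pos [ 0.5763 -0.0842  0.1709] mach [-0.049  -0.1007  0.1709] F [0.6 0.7 0.7] w 0.0682 q [-0.26  0.31  1.55 -0.    1.28  1.18]
top L [0.5991 0.1212] None | disc None
top M [0.612 0.022] None | disc None
top R [ 0.6249 -0.0772] None | disc (107, array([ 0.6416, -0.0534]), 0.0222, array([ 0.6408, -0.0504]), np.float64(0.0849))
side L [0.5991 0.1212] None | disc (24, array([0.5976, 0.1204]), 0.0105, array([0.5982, 0.1219]), np.float64(0.084))
side M [0.612 0.022] None | disc (22, array([0.6093, 0.0231]), 0.01, array([0.6099, 0.0249]), np.float64(0.0846))
side R [ 0.6249 -0.0772] (99, array([ 0.6238, -0.0771]), 0.0218, array([ 0.6233, -0.076 ]), np.float64(0.1152)) | disc (276, array([ 0.6233, -0.078 ]), 0.0419, array([ 0.6236, -0.0773]), np.float64(0.0847))
top yel 488 [0.621 0.303] hub (106, array([0.6287, 0.311 ]), 0.0199, array([0.6292, 0.3118]), np.float64(0.0456))
side yel 641 [0.616 0.325] hub (182, array([0.6249, 0.3099]), 0.0208, array([0.6262, 0.3095]), np.float64(0.0452))
side or 509 [ 0.294 -1.353] hub (27, array([ 0.2949, -1.3474]), 0.0443, array([ 0.2949, -1.3515]), np.float64(0.045))
d [  4.86 -38.47 -10.04] dr [-0.     0.002 -0.001]
handle 129 [0.098  0.     0.2845] [ 0.084 -0.007  0.268] [0.118 0.007 0.292]
handle 210 [0.0992 0.0034 0.274 ] [ 0.083 -0.007  0.255] [0.116 0.009 0.289]
```

```bash
python3 -m creep '{"delta_pos": [[0,-4.5,0],[0,-9,0],[0,-13.5,0],[0,-18,0],[0,-22.5,0],[0,-27,-0.5],[0,-31.5,-3],[0.5,-35,-6.5],[2.5,-37.5,-9],[4.5,-38.47,-10]], "dr": [[0,0,0],[0,0,0],[0,0,0],[0,0,0],[0,0,0],[0,0,0],[0,0,0],[0,0,0],[0,0,0],[0,0,0]]}'
python3 -m creep '{"delta_pos": [[0,0,0],[0,0,0],[0,0,0]], "dr": [[0,0,0],[0,0,0],[0,0,0]]}'
python3 -c "
from fit import *
st();news();go(.6275,.3104,.011)"
```

```text
clock: 32.85
position: [0.6295, 0.3142, 0.1233]
ee_rot: [0.047, 0.706, 0.046, -0.705]
contact_force: [-0.5, -0.2, -0.2]
width: 0.0687
clock: 33.15
position: [0.6272, 0.3095, 0.1258]
ee_rot: [0.046, 0.706, 0.045, -0.705]
contact_force: [-0.2, 0.1, 0.6]
width: 0.0681
t 33.1 pos [0.6272 0.3095 0.1258] mach [0.0521 0.2831 0.1258] F [-0.2  0.1  0.6] w 0.0681 q [ 0.36  0.51  1.33 -0.    1.3   1.8 ]
top yel 448 [0.618 0.301] hub (111, array([0.6285, 0.3112]), 0.0198, array([0.6289, 0.3117]), np.float64(0.0459))
side yel 641 [0.616 0.324] hub (190, array([0.6264, 0.309 ]), 0.0211, array([0.6262, 0.3089]), np.float64(0.0451))
side or 450 [ 0.101 -1.352] hub (25, array([ 0.0998, -1.3481]), 0.041, array([ 0.0998, -1.3496]), np.float64(0.0447))
d [ 1.155e+01 -1.100e-01  1.000e-02] dr [-0.001 -0.002 -0.002]
```

```bash
python3 -m creep '{"delta_pos": [[2,-0.1,0],[4.5,-0.1,0],[7,-0.1,0],[9,-0.1,0],[10.5,-0.1,0],[11.3,-0.1,0],[11.5,-0.1,0],[11.5,-0.1,0]], "dr": [[0,0,0],[0,0,0],[0,0,0],[0,0,0],[0,0,0],[0,0,0],[0,0,0],[0,0,0]]}'
python3 -m creep '{"delta_pos": [[0,0,0],[0,0,0],[0,0,0],[0,0,0],[0,0,0],[0,0,0]], "dr": [[0,0,0],[0,0,0],[0,0,0],[0,0,0],[0,0,0],[0,0,0]]}' -1 60
python3 -c "
from h import *
st();p=np.array([.6275,.3104])-O;print('wheel',p@X,p@Y)"
python3 -m creep '{"delta_pos": [[-0.5,0,0],[-1.5,0,0],[-3.5,0,0],[-6,0,0],[-8.5,0,0],[-11,0,0],[-13.5,0,0],[-15,0,0],[-15,0,0]], "dr": [[0,0,0],[0,0,0],[0,0,0],[0,0,0],[0,0,0],[0,0,0],[0,0,0],[0,0,0],[0,0,0]]}'
python3 -c "
from h import *
st();go(*mw(0,.0995),.155)"
```

```text
clock: 34.05
position: [0.6276, 0.311, 0.0105]
ee_rot: [0.046, 0.706, 0.045, -0.705]
contact_force: [0.9, 0.2, -0.0]
width: 0.0686
clock: 34.65
position: [0.6279, 0.3112, 0.0116]
ee_rot: [0.046, 0.707, 0.045, -0.705]
contact_force: [-0.6, -0.9, 5.7]
width: 0.0368
t 34.6 pos [0.6279 0.3112 0.0116] mach [0.053  0.2847 0.0116] F [-0.6 -0.9  5.7] w 0.0368 q [ 0.36  0.6   1.47 -0.    1.07  1.81]
wheel 0.05251555306990697 0.28400163148433105
clock: 35.55
position: [0.6286, 0.3119, 0.1634]
ee_rot: [0.046, 0.708, 0.045, -0.703]
contact_force: [0.3, 0.2, -0.8]
width: 0.0365
t 35.5 pos [0.6286 0.3119 0.1634] mach [0.0538 0.2854 0.1634] F [ 0.3  0.2 -0.8] w 0.0365 q [ 0.36  0.49  1.28 -0.    1.37  1.81]
d [ 0.82 18.59  5.38] dr [-0.    -0.006 -0.001]
```

```bash
python3 -m creep '{"delta_pos": [[0,0.5,2.5],[0,2,4.5],[0,5,5.3],[0,8.5,5.3],[0,12,5.3],[0,15,5.3],[0,17.3,5.3],[0.4,18.4,5.3],[0.8,18.6,5.3],[0.8,18.6,5.3]], "dr": [[0,0,0],[0,0,0],[0,0,0],[0,0,0],[0,0,0],[0,0,0],[0,0,0],[0,0,0],[0,0,0],[0,0,0]]}'
python3 -c "
from fit import *
st();held(28,.1)
im=load('side');cv2.imwrite('pics/s7.png',cv2.resize(im['pixels'][60:280,200:440],None,fx=2.4,fy=2.4))"
```

```text
clock: 36.55
position: [0.5974, 0.1204, 0.1508]
ee_rot: [-0.046, -0.705, -0.045, 0.707]
contact_force: [-0.8, -0.3, -1.5]
width: 0.0365
t 36.5 pos [0.5974 0.1204 0.1508] mach [-0.0018  0.0995  0.1508] F [-0.8 -0.3 -1.5] w 0.0365 q [ 0.09  0.36  1.52 -0.    1.27  1.53]
top 236 enc [array([0.578 , 0.1316]), np.float64(0.031)] box [0.5757 0.1317 0.1605] disc top z 0.1547 tcp [0.5974 0.1204 0.1508]
  slope [ 0.068 -0.016]
  spindle 0 
side 425 enc [array([0.5948, 0.1209]), np.float64(0.042)] box [0.5968 0.1216 0.1649] disc top z 0.1545 tcp [0.5974 0.1204 0.1508]
  slope [-0.014 -0.012]
  spindle 90 [0.5969 0.1245 0.1015]
```

View pics/s7.png

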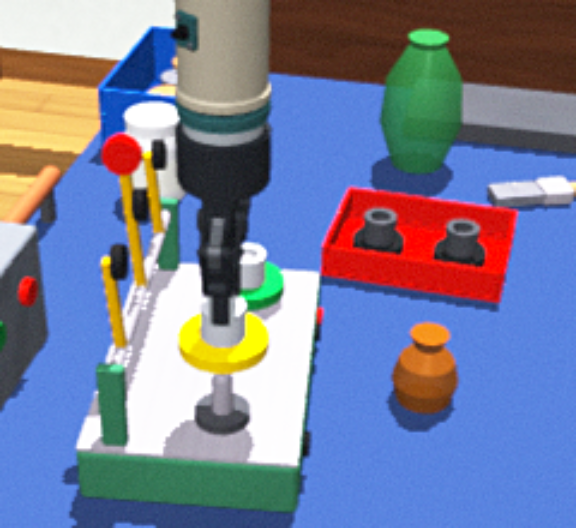

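```bash
python3 -m creep '{"delta_pos": [[0,0,-0.2],[0,0,-0.2],[0.8,0,-0.2],[1.6,0,-0.2],[2.4,0,-0.2],[3,0,-0.2],[3.5,0,-0.2],[4,0,-0.2],[4,0,-0.2]], "dr": [[0,0,0],[0,0,0],[0,0,0],[0,0,0],[0,0,0],[0,0,0],[0,0,0],[0,0,0],[0,0,0]]}'
python3 -c "
from h import *
st()"
```

```text
clock: 37.55
position: [0.5998, 0.12, 0.1114]
ee_rot: [-0.046, -0.705, -0.045, 0.706]
contact_force: [-0.4, 0.0, -1.1]
width: 0.0368
t 37.5 pos [0.5998 0.12   0.1114] mach [0.0005 0.0988 0.1114] F [-0.4  0.  -1.1] w 0.0368 q [ 0.09  0.4   1.57 -0.    1.18  1.53]
```

```bash
python3 -m creep '{"delta_pos": [[0.6,0,0],[1.2,0,0],[1.8,0,0],[2.3,0,0],[2.7,0,0],[2.9,0,0],[3.1,0,0],[3.3,0,0],[3.3,0,0]], "dr": [[0,0,0],[0,0,0],[0,0,0],[0,0,0],[0,0,0],[0,0,0],[0,0,0],[0,0,0],[0,0,0]]}'
python3 -c "
from h import *
st()"
```

```text
clock: 38.45
position: [0.6003, 0.1201, 0.0816]
ee_rot: [0.046, 0.706, 0.045, -0.705]
contact_force: [-4.8, 0.1, 10.5]
width: 0.0368
t 38.5 pos [0.6003 0.1201 0.0816] mach [0.0011 0.0988 0.0816] F [-4.8  0.1 10.5] w 0.0368 q [ 0.09  0.42  1.61 -0.    1.11  1.53]
```

```bash
python3 -m creep '{"delta_pos": [[0,0,0],[0,0,0],[0,0,0],[0,0,0],[-1.5,0,0],[-4,0,0.2],[-6.5,0,3],[-9,1,6],[-9,4,9],[-9,4,10]], "dr": [[0,0,0],[0,0,0],[0,0,0],[0,0,0],[0,0,0],[0,0,0],[0,0,0],[0,0,0],[0,0,0],[0,0,0]]}' 0.6
python3 -c "
from fit import *
st();spindle_wheels();go(*mw(.09,0),.31)
from bar import bar;bar()"
```

```text
clock: 39.45
position: [0.5041, 0.0654, 0.1701]
ee_rot: [-0.046, -0.706, -0.043, 0.706]
contact_force: [-0.3, -0.3, -0.6]
width: 0.0685
t 39.5 pos [0.5041 0.0654 0.1701] mach [-0.1015  0.0569  0.1701] F [-0.3 -0.3 -0.6] w 0.0685 q [-0.    0.2   1.7  -0.    1.24  1.44]
top L [0.5991 0.1212] None | disc None
top M [0.612 0.022] None | disc None
top R [ 0.6249 -0.0772] (145, array([ 0.6262, -0.076 ]), 0.0201, array([ 0.6257, -0.0764]), np.float64(0.1155)) | disc (485, array([ 0.626 , -0.0765]), 0.0404, array([ 0.626 , -0.0765]), np.float64(0.0849))
side L [0.5991 0.1212] (136, array([0.5987, 0.12  ]), 0.022, array([0.5993, 0.12  ]), np.float64(0.1151)) | disc (413, array([0.6006, 0.1216]), 0.0427, array([0.5989, 0.1219]), np.float64(0.0848))
side M [0.612 0.022] None | disc (18, array([0.6096, 0.0227]), 0.0097, array([0.6101, 0.025 ]), np.float64(0.084))
side R [ 0.6249 -0.0772] (97, array([ 0.6226, -0.0786]), 0.0226, array([ 0.623 , -0.0774]), np.float64(0.1151)) | disc (278, array([ 0.6249, -0.0776]), 0.0426, array([ 0.6233, -0.0758]), np.float64(0.0847))
d [-14.05   5.87 -19.04] dr [-0.002  0.    -0.002]
handle 127 [ 0.0981 -0.      0.2845] [ 0.084 -0.007  0.266] [0.118 0.007 0.291]
handle 213 [0.0993 0.0034 0.2742] [ 0.083 -0.009  0.255] [0.116 0.01  0.29 ]
```

```bash
python3 -m creep '{"delta_pos": [[-4,0,0],[-8,1,0],[-12,3,0],[-14.5,5,-3],[-14.5,6,-7],[-14.5,6,-11],[-14.5,6,-15],[-14.5,6,-18.5],[-14.5,6,-20.2],[-14.5,6,-20.2]], "dr": [[0,0,0],[0,0,0],[0,0,0],[0,0,0],[0,0,0],[0,0,0],[0,0,0],[0,0,0],[0,0,0],[0,0,0]]}' 0.6
python3 -m creep '{"delta_pos": [[0,0,0],[0,0,0],[0,0,0]], "dr": [[0,0,0],[0,0,0],[0,0,0]]}'
python3 -c "
from fit import *
st();go(*mw(.1005,-.0015),.247);im=snap('side');cv2.imwrite('pics/s8.png',cv2.resize(im['pixels'][0:280,180:440],None,fx=2.1,fy=2.1))"
```

```text
clock: 40.65
position: [0.7175, 0.0357, 0.3109]
ee_rot: [-0.046, -0.705, -0.046, 0.706]
contact_force: [-0.2, 0.1, -0.0]
width: 0.0683
clock: 40.95
position: [0.7135, 0.0346, 0.3153]
ee_rot: [0.046, 0.706, 0.045, -0.705]
contact_force: [-0.3, -0.5, -0.8]
width: 0.0683
t 41.0 pos [0.7135 0.0346 0.3153] mach [ 0.1023 -0.0006  0.3153] F [-0.3 -0.5 -0.8] w 0.0683 q [-0.05  0.47  0.94 -0.    1.73  1.39]
d [6.83 0.08 0.18] dr [-0.    -0.001 -0.002]
```

View pics/s8.png

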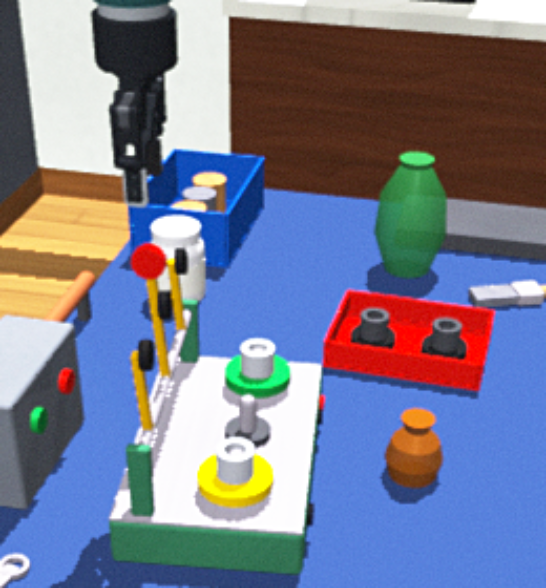

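```bash
python3 -m creep '{"delta_pos": [[2,0.08,0.2],[4,0.08,0.2],[5.8,0.08,0.2],[6.9,0.08,0.2],[6.9,0.08,0.2]], "dr": [[0,0,0],[0,0,0],[0,0,0],[0,0,0],[0,0,0]]}'
python3 -m creep '{"delta_pos": [[0,0,0],[0,0,0],[0,0,0],[0,0,0],[0,0,0],[0,0,0],[0,0,0],[0,0,0]], "dr": [[0,0,0],[0,0,0],[0,0,0],[0,0,0],[0,0,0],[0,0,0],[0,0,0],[0,0,0]]}' -1 40
python3 -c "
from bar import *
st();bar()"
```

```text
clock: 41.5
position: [0.7111, 0.0332, 0.2441]
ee_rot: [-0.046, -0.705, -0.045, 0.707]
contact_force: [-0.7, -0.3, 0.3]
width: 0.0682
clock: 42.3
position: [0.7128, 0.0336, 0.2465]
ee_rot: [0.046, 0.706, 0.045, -0.705]
contact_force: [0.2, 0.9, 4.8]
width: 0.0129
t 42.3 pos [0.7128 0.0336 0.2465] mach [ 0.1015 -0.0015  0.2465] F [0.2 0.9 4.8] w 0.0129 q [-0.05  0.48  1.1  -0.    1.57  1.39]
handle 104 [ 9.150e-02 -2.000e-04  2.931e-01] [ 0.063 -0.007  0.269] [0.107 0.009 0.408]
handle 109 [0.0982 0.004  0.2684] [ 0.083 -0.008  0.254] [0.115 0.01  0.293]
```

```bash
python3 -m creep '{"delta_pos": [[0,0,1],[0,0,2.1],[0.12,0,3.15],[0.29,0,4.18],[0.55,0,5.2],[0.9,0,6.18],[1.3,0,7.15],[1.81,0,8.08],[2.98,0,9.81],[2.98,0,9.81]], "dr": [[0,0,0],[0,0,0],[0,0,0],[0,0,0],[0,0,0],[0,0,0],[0,0,0],[0,0,0],[0,0,0],[0,0,0]]}'
python3 -c "
from bar import *
st();bar()"
```

```text
clock: 43.4
position: [0.6102, 0.0204, 0.2155]
ee_rot: [-0.046, -0.703, -0.045, 0.708]
contact_force: [-5.7, 0.7, 9.4]
width: 0.0128
t 43.4 pos [0.6102 0.0204 0.2155] mach [-0.002  -0.0013  0.2155] F [-5.7  0.7  9.4] w 0.0128 q [-0.08  0.33  1.4  -0.    1.41  1.36]
handle 118 [0.0157 0.0038 0.2483] [-0.    -0.005  0.231] [0.026 0.009 0.266]
```

```bash
python3 -m creep '{"delta_pos": [[0.7,0,0.8],[1.43,0,1.54],[2.2,0,2.25],[3.07,0,2.85],[3.95,0,3.4],[4.88,0,3.91],[5.85,0,4.3],[6.83,0,4.67],[7.9,0,4.9],[7.9,0,4.9]], "dr": [[0,0,0],[0,0,0],[0,0,0],[0,0,0],[0,0,0],[0,0,0],[0,0,0],[0,0,0],[0,0,0],[0,0,0]]}'
python3 -c "
from bar import *
st();bar()
im=load('side');cv2.imwrite('pics/s9.png',cv2.resize(im['pixels'][60:280,200:440],None,fx=2.4,fy=2.4))"
```

```text
clock: 44.5
position: [0.5564, 0.0136, 0.1339]
ee_rot: [-0.046, -0.698, -0.045, 0.713]
contact_force: [-14.8, -1.0, 8.1]
width: 0.0127
t 44.5 pos [0.5564 0.0136 0.1339] mach [-0.0562 -0.0012  0.1339] F [-14.8  -1.    8.1] w 0.0127 q [-0.1   0.31  1.64 -0.01  1.21  1.35]
handle 101 [-0.0372  0.0048  0.1811] [-0.047 -0.007  0.162] [-0.028  0.043  0.222]
```

View pics/s9.png

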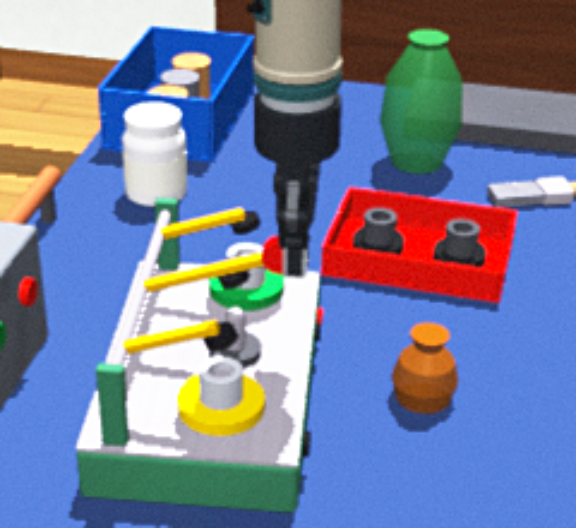

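```bash
python3 -m creep '{"delta_pos": [[0,0,0],[0,0,0],[0,0,0],[-2,0,0],[-5,0,0],[-8,0,0],[-11,0,0],[-11,0,-0.8],[-11,0,-0.8],[-11,0,-0.8]], "dr": [[0,0,0],[0,0,0],[0,0,0],[0,0,0],[0,0,0],[0,0,0],[0,0,0],[0,0,0],[0,0,0],[0,0,0]]}' 0
python3 -m creep '{"delta_pos": [[0,0,0],[0,0,0],[0,0,0],[0,0,0],[0,0,0]], "dr": [[0,0,0],[0,0,0],[0,0,0],[0,0,0],[0,0,0]]}' -1
python3 -c "
from bar import *
st();go(*mw(-.047,-.001),.152);bar()"
```

```text
clock: 45.6
position: [0.5737, 0.0154, 0.2451]
ee_rot: [-0.046, -0.705, -0.045, 0.707]
contact_force: [0.2, -0.6, -0.7]
width: 0.0434
clock: 46.1
position: [0.5744, 0.0154, 0.2466]
ee_rot: [0.046, 0.706, 0.045, -0.706]
contact_force: [0.2, 0.9, -0.3]
width: -0.0001
t 46.1 pos [0.5744 0.0154 0.2466] mach [-0.0382 -0.0017  0.2466] F [ 0.2  0.9 -0.3] w -0.0001 q [-0.09  0.26  1.43 -0.    1.45  1.35]
d [ 9.46 -0.09  0.88] dr [-0.     0.    -0.002]
handle 82 [-0.0502  0.0002  0.1462] [-0.065 -0.006  0.137] [-0.033  0.007  0.153]
handle 164 [-0.051   0.0036  0.1365] [-0.066 -0.011  0.12 ] [-0.034  0.01   0.151]
```

```bash
python3 -m creep '{"delta_pos": [[2.5,0,0.8],[5,0,0.8],[7.5,0,0.8],[8.8,0,0.8],[9.3,0,0.8],[9.6,0,0.8],[9.8,0,0.8],[10,0,0.8],[10,0,0.8]], "dr": [[0,0,0],[0,0,0],[0,0,0],[0,0,0],[0,0,0],[0,0,0],[0,0,0],[0,0,0],[0,0,0]]}'
python3 -c "
from h import *
st()"
```

```text
clock: 47.1
position: [0.5669, 0.0142, 0.1471]
ee_rot: [0.046, 0.706, 0.045, -0.705]
contact_force: [-0.9, 0.7, -0.2]
width: 0.0001
t 47.1 pos [0.5669 0.0142 0.1471] mach [-0.0457 -0.002   0.1471] F [-0.9  0.7 -0.2] w 0.0001 q [-0.1   0.3   1.62 -0.    1.22  1.35]
```

```bash
python3 -m creep '{"delta_pos": [[0.2,0,0],[0.3,0,0],[0.4,0,0],[0.4,0,0]], "dr": [[0,0,0],[0,0,0],[0,0,0],[0,0,0]]}'
python3 -c "
from h import *
st()"
```

```text
clock: 47.5
position: [0.5664, 0.0142, 0.1425]
ee_rot: [-0.046, -0.706, -0.045, 0.706]
contact_force: [-0.4, -0.1, 0.2]
width: -0.0002
t 47.5 pos [0.5664 0.0142 0.1425] mach [-0.0462 -0.0019  0.1425] F [-0.4 -0.1  0.2] w -0.0002 q [-0.1   0.31  1.63 -0.    1.21  1.35]
```

```bash
python3 -m creep '{"delta_pos": [[0.2,0,0],[0.4,0,0],[0.5,0,0],[0.5,0,0]], "dr": [[0,0,0],[0,0,0],[0,0,0],[0,0,0]]}'
python3 -c "
from bar import *
st();bar()
im=load('side');cv2.imwrite('pics/s10.png',cv2.resize(im['pixels'][110:260,220:360],None,fx=4,fy=4))"
```

```text
clock: 47.9
position: [0.5664, 0.0142, 0.1374]
ee_rot: [-0.046, -0.706, -0.045, 0.706]
contact_force: [0.5, 0.1, 0.3]
width: 0.0001
t 47.9 pos [0.5664 0.0142 0.1374] mach [-0.0462 -0.0019  0.1374] F [0.5 0.1 0.3] w 0.0001 q [-0.1   0.31  1.63 -0.    1.2   1.35]
handle 15 [-0.0751  0.0053  0.2393] [-0.084 -0.003  0.139] [-0.062  0.012  0.313]
handle 163 [-0.0508  0.0029  0.136 ] [-0.066 -0.009  0.12 ] [-0.034  0.009  0.151]
```

View pics/s10.png

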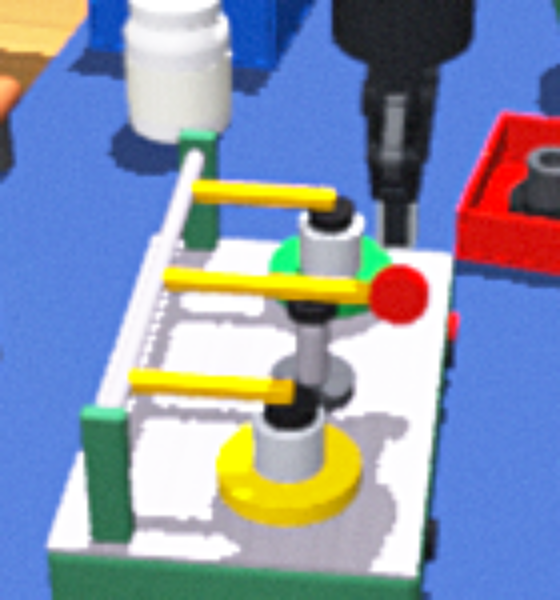

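```bash
python3 -m creep '{"delta_pos": [[0.2,0,0],[0.4,0,0],[0.6,0,0],[0.8,0,0],[0.8,0,0]], "dr": [[0,0,0],[0,0,0],[0,0,0],[0,0,0],[0,0,0]]}'
python3 -c "
from h import *
st()"
```

```text
clock: 48.5
position: [0.5663, 0.0142, 0.1292]
ee_rot: [-0.046, -0.705, -0.045, 0.706]
contact_force: [0.5, 1.0, -0.4]
width: 0.0
t 48.5 pos [0.5663 0.0142 0.1292] mach [-0.0464 -0.0019  0.1292] F [ 0.5  1.  -0.4] w 0.0 q [-0.1   0.32  1.65 -0.    1.18  1.35]
```

```bash
python3 -c "
from bar import *
bar();im=load('side');p=manip.get_state()['position'];h=np.r_[mw(-.05,0),.13]
c=cv2.resize(im['pixels'][110:230,240:360],None,fx=5,fy=5)
for q,col in((p,(255,0,255)),(h,(255,255,0))):
    u=(proj(im,q)[0]-[240,110])*5+2; print(u); cv2.drawMarker(c,tuple(int(a) for a in u),col,0,16,1)
cv2.imwrite('pics/s11.png',c)
t=load('top'); cv2.imwrite('pics/t11.png',cv2.resize(t['pixels'][125:240,250:405],None,fx=5,fy=5))"
```

```text
handle 9 [-0.0746  0.0039  0.2266] [-0.083 -0.003  0.137] [-0.064  0.01   0.299]
handle 163 [-0.051   0.0031  0.1364] [-0.066 -0.007  0.12 ] [-0.036  0.01   0.151]
[388.94633981 372.10085347]
[397.14138332 374.18668743]
```

View pics/s11.png

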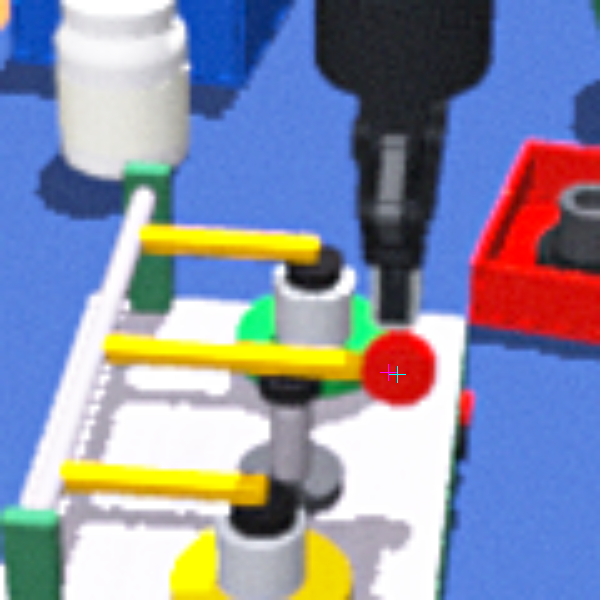

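```bash
python3 -m creep '{"delta_pos": [[0.2,0,0],[0.3,0,0],[0.4,0,0],[0.5,0,0],[0.5,0,0]], "dr": [[0,0,0],[0,0,0],[0,0,0],[0,0,0],[0,0,0]]}'
python3 -c "
from bar import *
st();bar()"
```

```text
clock: 49.1
position: [0.5664, 0.0141, 0.1245]
ee_rot: [-0.046, -0.706, -0.045, 0.706]
contact_force: [-0.3, -0.3, -1.2]
width: 0.0003
t 49.1 pos [0.5664 0.0141 0.1245] mach [-0.0462 -0.0019  0.1245] F [-0.3 -0.3 -1.2] w 0.0003 q [-0.1   0.32  1.65 -0.    1.17  1.35]
handle 9 [-0.0788  0.0055  0.2596] [-0.084  0.002  0.14 ] [-0.064  0.01   0.3  ]
handle 152 [-0.0509  0.0041  0.1374] [-0.066 -0.003  0.121] [-0.011  0.029  0.41 ]
```

```bash
python3 -m creep '{"delta_pos": [[0.1,0,0],[0.2,0,0],[0.3,0,0],[0.4,0,0],[0.4,0,0]], "dr": [[0,0,0],[0,0,0],[0,0,0],[0,0,0],[0,0,0]]}'
python3 -c "
from h import *
st()"
```

```text
clock: 49.7
position: [0.5667, 0.0141, 0.1226]
ee_rot: [0.046, 0.706, 0.045, -0.705]
contact_force: [-3.1, -0.4, 10.9]
width: 0.0001
t 49.7 pos [0.5667 0.0141 0.1226] mach [-0.0459 -0.002   0.1226] F [-3.1 -0.4 10.9] w 0.0001 q [-0.1   0.32  1.66 -0.    1.16  1.35]
```

```bash
python3 -m creep '{"delta_pos": [[-1,0,0],[-4,0,0],[-8,0,0],[-12,0,0],[-15,3,4],[-15,7,8],[-15,11,10],[-15,15,10],[-15,18,10],[-15,18,10]], "dr": [[0,0,0],[0,0,0],[0,0,0],[0,0,0],[0,0,0],[0,0,0],[0,0,0],[0,0,0],[0,0,0],[0,0,0]]}'
python3 -c "
from fit import *
from bar import bar
st();spindle_wheels();bar()
t=load('top');W=cloud(t);P=W[245:290,328:372].reshape(-1,3);q=P[P[:,2]>.03];print('vase',q.mean(0),((q.min(0)+q.max(0))/2).round(4))
cv2.imwrite('pics/t12.png',t['pixels'])"
```

```text
clock: 50.7
position: [0.4907, -0.181, 0.271]
ee_rot: [0.045, 0.706, 0.042, -0.705]
contact_force: [0.6, 0.1, 0.1]
width: -0.0001
t 50.7 pos [ 0.4907 -0.181   0.271 ] mach [-0.1464 -0.1857  0.271 ] F [0.6 0.1 0.1] w -0.0001 q [-0.48  0.16  1.49 -0.    1.48  0.96]
top L [0.5991 0.1212] (70, array([0.6015, 0.1216]), 0.0201, array([0.6009, 0.1206]), np.float64(0.1157)) | disc (476, array([0.6017, 0.1216]), 0.0399, array([0.6017, 0.1219]), np.float64(0.0848))
top M [0.612 0.022] None | disc None
top R [ 0.6249 -0.0772] (71, array([ 0.6255, -0.0765]), 0.0206, array([ 0.6254, -0.0765]), np.float64(0.1157)) | disc (472, array([ 0.6259, -0.0765]), 0.0402, array([ 0.6252, -0.0765]), np.float64(0.0848))
side L [0.5991 0.1212] (83, array([0.5992, 0.1211]), 0.02, array([0.5987, 0.1254]), np.float64(0.1156)) | disc (421, array([0.5994, 0.1198]), 0.0413, array([0.599, 0.122]), np.float64(0.0846))
side M [0.612 0.022] None | disc (16, array([0.61  , 0.0218]), 0.0099, array([0.6096, 0.0232]), np.float64(0.0835))
side R [ 0.6249 -0.0772] (60, array([ 0.6232, -0.0774]), 0.0201, array([ 0.6237, -0.0756]), np.float64(0.1149)) | disc (115, array([ 0.6235, -0.078 ]), 0.0407, array([ 0.6248, -0.078 ]), np.float64(0.0848))
handle 79 [-0.0503  0.0002  0.1462] [-0.065 -0.006  0.135] [-0.033  0.007  0.152]
handle 160 [-0.051   0.0033  0.1366] [-0.066 -0.009  0.121] [-0.034  0.009  0.151]
vase [ 0.42900258 -0.02732837  0.06063051] [ 0.429  -0.0299  0.0578]
```

View pics/t12.png

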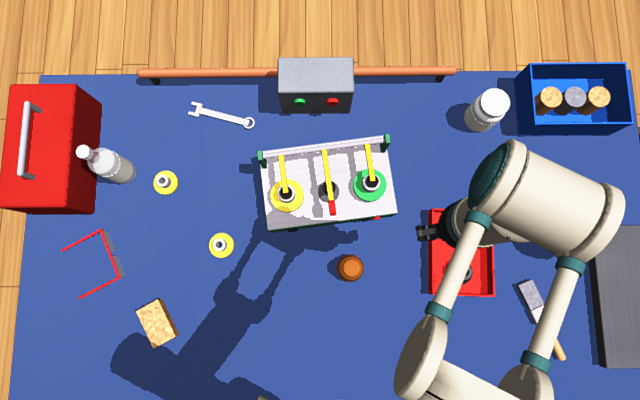

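The yellow wheel is at (287,196) and the green at (370,184), both under the lowered bar. The vase at (350,267) hasn't moved, and the worn wheels are in the tray. Handing in.

```bash
python3 -c "
from h import *
print(manip.sign_off())"
```

```text
the job is handed in; nothing more can be done
None
```

The wheel change is finished and handed in at about 51 s of the 210 s allowed. I raised the bar to its stop and laid both worn wheels upright in the red tray. Then I seated the green wheel on the right spindle and the large yellow one on the left, and lowered the bar. There was no orange wheel, so the middle spindle is empty.

**Last checks:**
- **Wheels:** hub tops read 115–116 mm and disc tops about 85 mm, as for fully seated wheels (115 and 84 mm). Each wheel met firm resistance of about 10 N at the bottom.
- **Bar:** it looks down on both hubs. A press on the handle met 11 N with no visible movement, and the handle is back where it was at the start to within about 1 mm.
- **Vase:** unmoved to within a millimetre.
- **Gripper:** touching nothing at the end.

**Went wrong or disagreed:**
- **Bar handle:** the grip slipped both when raising and when lowering. I pushed the bar the last bit to its stop with shut fingers. On the way down I let go at about 0.4 rad, and it sank the rest of the way by itself.
- **Left worn wheel:** the first grasp closed on nothing; a lower second grasp held.
- **Fingertips:** they appeared to sit about 19 mm short of the reported TCP position.
- **Cameras:** the two disagreed by about 2 mm, within the stated calibration.

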